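# Brush out the sample vessel

### The job

The long brush is stowed with its handle under the low shelf: draw it out by its bare stem, lay it on the sloping metal rest with the head hanging down and the handle against the fork, let go of it, and take it again by the upper end of its handle. Holding it upright in the steel vessel, scrub it out with three strokes: each time go down until the springy end tuft is pressed gently but clearly against the floor (about 5 mm, held for a moment, never jabbed in deeper than 12 mm), then draw up until half of the bristles are out of the mouth. Finally lay the brush back on the rest the same way, head down, and let go, without disturbing the other things on the bench.

Things in the scene. Friction and masses are not known exactly. Their poses are not given: they have to be found in the camera images.
- brush: Long rigid brush, 215 mm, about 155 g: white square handle (18 x 18 x 100 mm), bare square steel stem (10 x 10 x 55), round grey bristle head (45 long), sprung end tuft. Origin on its axis where handle meets stem; x runs towards the head, z is up as it lies at the start. It balances 20 mm behind the origin. Starts level, axis 34 mm above the bench, the rear 80 mm of the handle under the shelf.
- brush_stem (a point): Middle of the bare stem, on the brush axis, 28 mm along x from the brush's origin. In the open at the start.
- brush_end (a point): Rear end of the handle, on the axis: x = -100 mm of the brush. Under the shelf at the start.
- brush_tip (a point): Tip of the unpressed end tuft, on the axis, x = 115 mm of the brush; fixed to the brush. The head spans x = 55 to 100 mm and is 43 mm across, but its bristles give freely: only its core, 30 mm across, is solid. The tuft is 22 mm across and stands 15 mm (unpressed) past the head.
- tuft (a joint): How far the sprung end tuft is pushed into the head, m: 0 free, at most 0.016. It takes about 1.2 N to start it and 0.6 N more per mm (3 N at 3 mm, 4.2 N at 5 mm, 8.4 N at 12 mm).
- store: Low white shelf unit, fixed; origin on the bench under the handle's middle. Board: x +-110, y -30 to +130, z 52 to 64 mm; stock on its rear (y above 60 mm, up to z 135). Under it a channel along y (y -48 to 60; floor z 25; walls 12 to 17 mm off axis, up to z 33) holds the handle. The brush points along -y; draw it 85 mm or more along -y, then it can be lifted.
- cradle: Sloping channel on the small metal rest (fixed; steel foot 150 x 100 mm). Origin 100 mm above the bench; x runs down the slope, 35 deg below level, away from the robot; y level; z square to the slope, up. A brush lying in it has the same origin and axes. Channel: x = -48 to 0 mm, 24 mm wide, floor z = -9, walls to z = +2 mm. The rear 52 mm of the handle sticks out free above it.
- fork (a point): Middle of the fork at the channel's lower end (x = 0 to 6 mm of the cradle, y = z = 0): two prongs up to z = +4 mm with a 14 mm slot open upwards; it lets the stem through and stops the handle's front face. Stem and head hang free beyond it.
- vessel: Round white heater base, 113 mm across, 73 mm tall, fixed, with a steel vessel standing up in it: 58 mm across outside, bore 50 mm, rim 125 mm above the bench. Origin on the bench on its axis; z up. The vessel's floor is a plate set 78 to 113 mm below the rim, differently every time and not measured: it must be felt for.
- vessel_rim (a point): Centre of the vessel's mouth, on its axis, level with the rim.
- amber: Bystander: amber glass bottle with a white cap, 56 mm across, 120 mm tall; leave it where it is. Origin: centre of its underside.
- jar: Bystander: white plastic jar, 60 mm across, 75 mm tall; leave it where it is. Origin: centre of its underside.
- beaker: Bystander: plain glass beaker, 68 mm across, 85 mm tall; leave it where it is. Origin: centre of its underside.
- white_bottle: Bystander: white plastic bottle with a grey cap, 52 mm across, 110 mm tall; leave it where it is. Origin: centre of its underside.
- tipbox: Bystander: closed grey box, 90 x 70 x 45 mm; leave it where it is. Origin: centre of its underside.
- spatula: Bystander: lab spatula lying flat, 170 mm long; leave it where it is. Origin: at the middle of its length, underside.
- can: Bystander: aluminium can, 60 mm across, 100 mm tall; leave it where it is. Origin: centre of its underside.
Mind the look-alikes: they are no part of the job. Of the things that look like the brush, the largest one is meant.

How it is judged (in metres and radians):
On the way, in this order (a step that is already met when the one before it is completed fails the run):
1. the brush lies on the sloping rest, head down, let go (x of brush in the frame of cradle between -0.015 and 0.006 m and y of brush in the frame of cradle between -0.006 and 0.006 m and z of brush in the frame of cradle between -0.004 and 0.005 m and x of brush_tip in the frame of cradle above 0.08 m and angle between the x axis of brush and the x axis of cradle, either way round below 0.12 rad and contact force between the fingers and brush below 0.2 N and linear speed of brush below 0.02 m/s), for 0.2 s.
2. first stroke down: upright in the vessel, the tuft pressed on the floor by more than 3 mm (value of joint tuft above 0.003 m and z of brush_tip in the frame of vessel_rim below -0.06 m and horizontal distance between brush_tip and vessel_rim below 0.02 m and angle between the x axis of brush and the z axis of vessel, either way round below 0.25 rad), for 0.2 s.
3. first stroke up: the tip less than 50 mm below the rim, still over the vessel (z of brush_tip in the frame of vessel_rim between -0.05 and 0.04 m and horizontal distance between brush_tip and vessel_rim below 0.02 m and angle between the x axis of brush and the z axis of vessel, either way round below 0.25 rad), for 0.05 s.
4. second stroke down: upright in the vessel, the tuft pressed on the floor by more than 3 mm (all of step 2), for 0.2 s.
5. second stroke up: the tip less than 50 mm below the rim, still over the vessel (all of step 3), for 0.05 s.
6. third stroke down: upright in the vessel, the tuft pressed on the floor by more than 3 mm (all of step 4), for 0.2 s.
7. third stroke up: the tip less than 50 mm below the rim, still over the vessel (all of step 5), for 0.05 s.
At the end, for the whole second after the job is handed in: The brush lies at rest in the sloping channel, head down: its origin within 15 mm up the slope and 6 mm down of the channel's origin, within 6 mm sideways and 4 mm below to 5 mm above, its axis within 0.12 rad of the slope, and let go (all of step 1); the robot touches nothing.
It fails at once if the end tuft is jabbed in by more than 12 mm (value of joint tuft above 0.012 m).
It fails at once if a bystander is moved by more than 25 mm (distance of any of amber, jar, beaker, white_bottle, tipbox, spatula, can from where it was at the start of the episode above 0.025 m).
It also fails if it takes over 72 s, if anything falls off the work surface, if the arm or the gripper's body presses on something with over 40 N, if the wrist force passes 120 N, or if a joint passes its speed limit or range.

### The arm

A 7-joint arm with a two-finger parallel gripper is mounted at the origin on the work surface. World frame = base frame: x ahead of the robot, y to its left, z up, the work surface at z = 0. Lengths are in m, angles in degrees, forces in N, time in s.
With the tool pointing down it reaches from about 0.425 to 0.875 m from the base axis. Payload 4.7 kg.
Tool frame: the origin (TCP) lies on the centre line of the jaws, within the pads' length; the fingertips stand 14 mm ahead of it and the grasp point (between the pads) lies 5 mm behind it; z points along the fingers, y is the line along which they close (so a half turn about z gives the same grasp; the last joint's range is limited). The gripper opens to 87 mm and grips with 3 to 60 N. Pads are 19 mm wide; open, the fingers measure 117 mm over their backs; the gripper's body (75 mm by 190 mm) begins 51 mm behind the grasp point.
Start: joints at [-69.494, 18.392, -4.016, 83.108, 1.295, 78.541, -3.26], TCP at [0.219, 0.612, 0.237] pointing down, gripper open.
Joint ranges: [-163.93, 163.93], [-17.29, 119.83], [-79.2, 71.16], [3.27, 140.29], [-89.18, 269.18], [5.43, 117.66], [-154.24, 154.24]. Speed limits (degrees/s): [147.25, 147.25, 180, 180, 180, 180, 180].

### API

Orientations are given as [roll, pitch, yaw] about the fixed x, y, z axes, in that order (R = Rz(yaw) Ry(pitch) Rx(roll)).
In Python, from cell import env gives the robot as it stands.
- The arm moves only by the tool jog_arm, never from a script. Its argument "motion" is a list that holds one entry, the list of rows, each a list of 7 numbers: the shift along the tool's x, y, z in units of 0.1 m (1.0 is 0.1 m), then the turn, a rotation vector about the tool's x, y, z in units of 180 degrees (1.0 is 180 degrees), then the closure, from 0 (fully open) to 1 (shut). A call has 1 to 5 rows; each row is the pose to reach, as a shift and turn from the pose commanded when the call began, along the tool's axes at that moment, turning the shorter way round; what a row does not reach only later rows make up. A row lasts 1/10 s, in which the tool goes at most 50 mm and 8.59 degrees, less where a joint would pass 70% of its speed; a pose out of reach is approached as far as the arm can. A call with a number of a shift or a turn outside -1 to 1 is refused whole. A call with a gripper value outside its range is refused whole. The fingers move at their own pace and stop on an object; "grip_force" is the grip in N (left out, the last holds). Time passes only in rows, so rows that repeat a pose let the fingers close. It gives the time, the measured TCP pose, the force, the opening and the grip force at its end, in the units of the state.
- env.get_obs(): the state, without advancing time (a new reading comes with each control period).
- env.read_camera(name): name is "scene" or "top" or "wrist"; returns (picture, depth): 400x640x3 uint8, red, green, blue; 400x640 float32, m along the optical axis (not along the pixel's ray), 0 where there is no reading.
- env.camera_info(name): a dict with "camera_matrix" (3x3 intrinsics, pixels), "origin" and "orientation" of the camera in the world; the wrist camera has in their place "mount" (4x4, takes a point from camera to tool coordinates, whose origin is the TCP and whose axes are the flange's). Camera axes: x right, y down, z forward; pixel columns grow to the right and rows downward; lengths in m; the calibration is good to about 2 mm. A picture is of the moment at which its call begins: read the wrist's pose just before it. camera_info takes no time and is no camera call.
- env.sign_off(): hands the job in; it is judged then, once.
The state is a dict: "time_s": time; "qpos": joint angles; "joint_velocities": joint speeds; "effort": joint torques, N m; "tool_pos": TCP position; "tool_rot": TCP orientation; "force": force on the tool from outside, world axes, zero at the start; "wrist_torque": the same for the moment, N m; "grip_width": finger opening in m; "grasp_force": force on a finger pad.
Only numpy, scipy, OpenCV 4.12 (cv2) and the standard library are available. Lean on these libraries where they do the work, as an engineer would, in place of code of your own. Each camera call takes 0.05 s, during which the arm holds its last target. There are 200 camera calls.

## Working session

There is one attempt and no reset: what is moved stays moved. The work goes in short steps, Python scripts to look and compute and a tool call to move; the robot and the scene stay as the last step left them, time stands still between calls to the robot, and variables do not carry over. Pictures are saved under pics/ and viewed, at most 10 in all, crops included, and the job is handed in when it is done.

Besides the shell and the picture viewer there is one more tool, called after "Request:" by a JSON object that holds its "name" and its "arguments", one argument or row to a line. jog_arm: Moves the arm, as the interface text tells. Shifts and turns lie within -1 to 1; 1 stands for 0.1 m of shift or 180 degrees of turn. Its arguments: {"type":"object","properties":{"motion":{"type":"array","items":{"type":"array","items":{"type":"array","items":{"type":"number"}}}},"grip_force":{"type":"number"}},"required":["motion"]}

```bash
ls; mkdir -p pics; cat > h.py <<'E'
import numpy as np, cv2
from scipy.spatial.transform import Rotation as R
from cell import env
def cam(n):
    i=env.camera_info(n); o=env.get_obs(); p,d=env.read_camera(n); K=np.array(i["camera_matrix"])
    if "mount" in i:
        T=np.eye(4);T[:3,:3]=R.from_euler('xyz',o["tool_rot"],degrees=True).as_matrix();T[:3,3]=o["tool_pos"];T=T@np.array(i["mount"])
    else:
        T=np.eye(4);T[:3,3]=i["origin"]; q=np.array(i["orientation"])
        T[:3,:3]=q if q.shape==(3,3) else R.from_euler('xyz',q,degrees=True).as_matrix()
    v,u=np.mgrid[:d.shape[0],:d.shape[1]]
    c=np.stack([(u-K[0,2])/K[0,0]*d,(v-K[1,2])/K[1,1]*d,d],-1)
    return p,d,c@T[:3,:3].T+T[:3,3]
E
python3 - <<'E'
from h import *
for n in("scene","top"):
    print(env.camera_info(n))
    p,d,w=cam(n); cv2.imwrite(f'pics/{n}0.png',p[:,:,::-1]); np.savez(f'{n}0.npz',p=p,d=d,w=w)
print(env.camera_info("wrist")); print(env.get_obs())
E
```

```text
pics
{'camera_matrix': array([[402.86357009,   0.        , 319.59993343],
       [  0.        , 402.86357009, 194.65756504],
       [  0.        ,   0.        ,   1.        ]]), 'origin': array([1.2186783 , 0.17801083, 0.91740226]), 'orientation': array([-138.04614244,   -0.997466  ,  100.14613178])}
{'camera_matrix': array([[454.26811835,   0.        , 322.25156703],
       [  0.        , 454.26811835, 195.30323486],
       [  0.        ,   0.        ,   1.        ]]), 'origin': array([0.33967427, 0.05861831, 1.34103062]), 'orientation': array([-171.21440562,   -0.30574555,  -90.74058772])}
{'camera_matrix': array([[359.14894781,   0.        , 317.94481987],
       [  0.        , 359.14894781, 203.08446134],
       [  0.        ,   0.        ,   1.        ]]), 'mount': array([[ 1.21800668e-03, -9.65346666e-01, -2.60968064e-01,
         7.14197784e-02],
       [ 9.99999230e-01,  1.23830374e-03,  8.66518031e-05,
         2.85159123e-04],
       [ 2.39508700e-04, -2.60967969e-01,  9.65347431e-01,
        -1.48290309e-01],
       [ 0.00000000e+00,  0.00000000e+00,  0.00000000e+00,
         1.00000000e+00]])}
{'time_s': 0.1, 'qpos': array([-69.49395281,  18.43536971,  -4.01431466,  83.16754903,
         1.2945544 ,  78.54026474,  -3.25921886]), 'joint_velocities': array([ 0.02969214, -0.15622223,  0.01510029, -0.15111943,  0.06001544,
       -0.02222959,  0.07353658]), 'effort': array([ 4.45693922e-04, -4.92567587e+01, -4.05275691e-01, -3.13400388e+01,
       -6.42135087e-02,  3.93750938e-02,  5.98989914e-05]), 'tool_pos': array([0.21899075, 0.61150548, 0.23556755]), 'tool_rot': array([-1.79902017e+02,  5.34851933e-03,  1.60303081e+02]), 'force': array([ 0.15804822, -0.04533428,  0.09718445]), 'wrist_torque': array([-0.02756958, -0.03302105, -0.04341429]), 'grasp_force': 0.0, 'grip_width': 0.08681107682892941}
```

View pics/scene0.png

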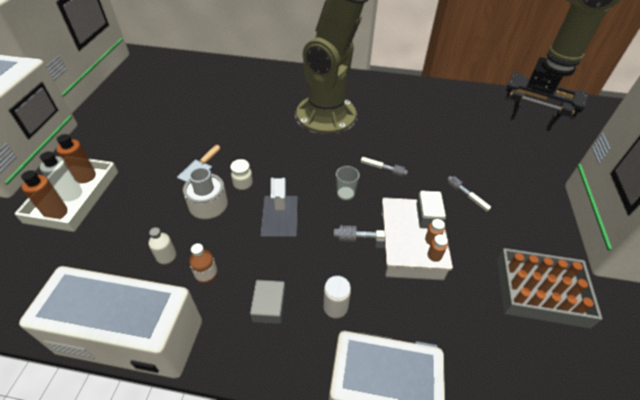

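View pics/top0.png

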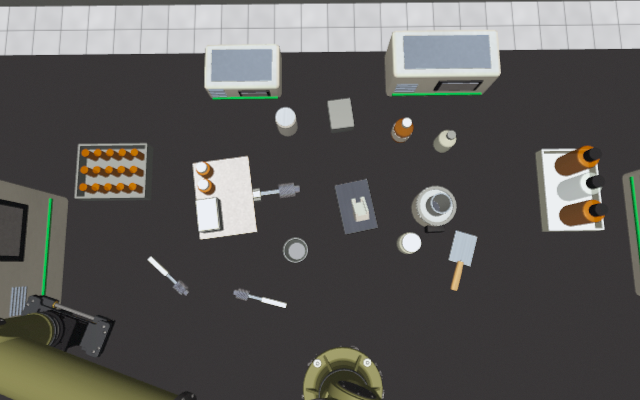

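The top view shows the brush at about (255–298, 192) pointing right out of the shelf (225, 197), the rest at (357, 206) and the vessel at (437, 205). The beaker is at (295, 250), the jar at (409, 243), and two small look-alike brushes lie nearer the robot.

```bash
python3 - <<'E'
from h import *
for n in("top","scene"):
    f=np.load(f'{n}0.npz');d,w=f['d'],f['w']
    ok=(d>0)
    fl=w[...,2][ok&(abs(w[...,2])<.02)]; print(n,"bench z",np.median(fl))
    b0=np.median(fl)
    W=w[ok]; C=f['p'][ok].astype(int)
    z=W[:,2]-b0
    def box(x0,x1,y0,y1,z0,z1): return (W[:,0]>x0)&(W[:,0]<x1)&(W[:,1]>y0)&(W[:,1]<y1)&(z>z0)&(z<z1)
    # vessel rim: z>.115
    m=box(.35,.75,-.4,-.15,.117,.135); P=W[m]
    (c,s,a)=cv2.minAreaRect(P[:,:2].astype(np.float32)); print("rim",m.sum(),cv2.minEnclosingCircle(P[:,:2].astype(np.float32)),z[m].max())
    m=box(.35,.75,-.4,-.15,.06,.08);print("base",cv2.minEnclosingCircle(W[m][:,:2].astype(np.float32)))
    # brush protruding
    m=box(.4,.7,.08,.24,.02,.07);P=W[m];print("brush",m.sum(),P.min(0),P.max(0));
    for lo in np.arange(.09,.24,.01):
        k=m&(W[:,1]>lo)&(W[:,1]<=lo+.01)
        if k.sum()>2: print(round(lo,3),k.sum(),W[k][:,0].min().round(4),W[k][:,0].max().round(4),np.median(W[k][:,2]).round(4))
    m=box(.4,.75,.2,.45,.055,.075);P=W[m];print("shelf",cv2.minAreaRect(P[:,:2].astype(np.float32)),np.median(P[:,2]))
    # cradle
    m=box(.4,.7,-.1,.07,.03,.2);P=W[m];print("cradle",m.sum(),P.min(0),P.max(0),cv2.minAreaRect(P[:,:2].astype(np.float32)))
    if n=="top": 
        m2=box(.4,.7,-.12,.08,.003,.02);print("foot",cv2.minAreaRect(W[m2][:,:2].astype(np.float32)),m2.sum())
    for lo in np.arange(.05,.2,.01):
        k=m&(z>lo)&(z<=lo+.01)
        if k.sum()>2: print(round(lo,3),k.sum(),W[k].min(0).round(4),W[k].max(0).round(4),W[k].mean(0).round(4))
    # objects
    if n=="top":
        M=((w[...,2]-b0>.012)&ok).astype(np.uint8)
        k,l,st,ce=cv2.connectedComponentsWithStats(M)
        for i in range(1,k):
            if 20<st[i,4]<8000:
                q=w[l==i]; print(ce[i].round(),st[i,4],q.min(0).round(3),q.max(0).round(3))
E
python3 - <<'E'
import cv2
a=cv2.imread('pics/scene0.png')[150:270,160:460]
b=cv2.imread('pics/top0.png')[150:250,230:480]
a=cv2.resize(a,(750,300),interpolation=cv2.INTER_CUBIC);b=cv2.resize(b,(750,300),interpolation=cv2.INTER_CUBIC)
cv2.imwrite('pics/z.png',cv2.vconcat([a,b]))
E
```

```text
top bench z -0.00034593655004333534
rim 181 ((0.6099622249603271, -0.23178571462631226), 0.14242865145206451) 0.12932302261796824
base ((0.5639950633049011, -0.2164793461561203), 0.19010713696479797)
brush 441 [0.40085456 0.10516639 0.02015276] [0.5819124  0.23982869 0.06933017]
0.1 4 0.401 0.4058 0.0465
0.11 24 0.4064 0.5724 0.0425
0.12 32 0.4097 0.574 0.0419
0.13 66 0.4051 0.5819 0.0493
0.14 54 0.4009 0.5788 0.0503
0.15 54 0.5369 0.5785 0.0497
0.16 45 0.5347 0.5752 0.0502
0.17 28 0.5364 0.5763 0.0503
0.18 16 0.5494 0.5584 0.0371
0.19 11 0.5471 0.5553 0.0388
0.2 16 0.5463 0.5558 0.0391
0.21 11 0.545 0.5525 0.0379
0.22 18 0.5347 0.5533 0.0384
0.23 62 0.4376 0.5631 0.0421
shelf ((0.5359229445457458, 0.32796525955200195), (0.2205464094877243, 0.16066862642765045), 7.2219390869140625) 0.06361741506068985
cradle 305 [ 0.45857679 -0.07504485  0.03024028] [ 0.52549414 -0.03185242  0.1314835 ] ((0.4920305609703064, -0.05326630175113678), (0.06393694132566452, 0.03604624420404434), 10.84488296508789)
foot ((0.5503602027893066, -0.019484221935272217), (0.19760769605636597, 0.299024760723114),
[... 2543 characters left out ...]
6329345703125)
0.05 23 [ 0.4892 -0.0676  0.0513] [ 0.5002 -0.0424  0.0607] [ 0.4947 -0.0541  0.0563]
0.06 14 [ 0.493  -0.0664  0.0614] [ 0.5011 -0.0441  0.0682] [ 0.496  -0.0569  0.0646]
0.08 4 [ 0.5044 -0.0571  0.0821] [ 0.507  -0.0492  0.0845] [ 0.5053 -0.0533  0.0834]
0.09 45 [ 0.4954 -0.0643  0.0914] [ 0.5252 -0.031   0.1011] [ 0.508  -0.0509  0.0977]
0.1 103 [ 0.484  -0.0694  0.1012] [ 0.5281 -0.0321  0.111 ] [ 0.5052 -0.0527  0.1061]
0.11 80 [ 0.4736 -0.0723  0.1113] [ 0.5089 -0.0353  0.1211] [ 0.4891 -0.0551  0.1161]
0.12 32 [ 0.4768 -0.0731  0.1213] [ 0.4984 -0.037   0.1308] [ 0.4858 -0.0543  0.1255]
0.13 3 [ 0.4792 -0.0732  0.1313] [ 0.4873 -0.0388  0.1334] [ 0.4844 -0.0607  0.1323]
```

View pics/z.png

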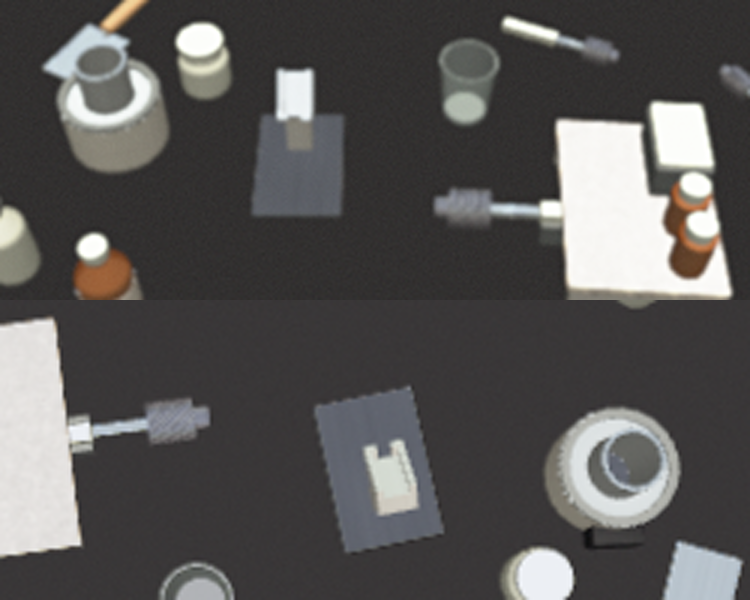

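The crops confirm it: the stem runs from the shelf at original px (255, 194) to the head at (288, 190). The channel's fork end is the upper one in the top view, at about px (358, 198), and the rim is centred near (441, 204). Next I'll write a planner and take a close look with the wrist camera.

```bash
cat >> h.py <<'E'
def tool(x,z):
    "rotation with tool z along z and tool x nearest x"
    z=np.array(z,float);z/=np.linalg.norm(z);x=np.array(x,float);x-=z*(x@z);x/=np.linalg.norm(x)
    return np.stack([x,np.cross(z,x),z],1)
def cur():
    o=env.get_obs(); return np.array(o["tool_pos"]),R.from_euler('xyz',o["tool_rot"],degrees=True).as_matrix()
def plan(*targets,start=None):
    "targets: (pos,Rmat); prints calls (shift/0.1,turn/180) and rows needed"
    p,Q=cur() if start is None else start
    for P,T in targets:
        P=np.array(P,float); rv=R.from_matrix(Q.T@T).as_rotvec(); s=np.linalg.norm(P-p)
        n=max(1,int(np.ceil(s/.098-1e-6)),int(np.ceil(np.degrees(np.linalg.norm(rv))/170)))
        for i in range(n):
            a=Q@R.from_rotvec(rv*i/n).as_matrix()
            d=a.T@(P-p)/n; r=rv/n
            rows=max(np.linalg.norm(d)/.05,np.degrees(np.linalg.norm(r))/8.59)
            print(np.r_[d/.1,r/np.pi].round(3).tolist(),"rows %.1f"%rows)
        p,Q=P,T; print('--')
E
python3 - <<'E'
from h import *
c=np.radians(97)
plan(([.50,.02,.33],tool([np.cos(c),np.sin(c),0],[0,0,-1])))
E
```

```text
[-0.663, -0.66, -0.134, -0.0, 0.0, 0.05] rows 1.9
[-0.758, -0.548, -0.134, -0.0, 0.0, 0.05] rows 1.9
[-0.835, -0.422, -0.134, -0.0, 0.0, 0.05] rows 1.9
[-0.891, -0.286, -0.134, -0.0, 0.0, 0.05] rows 1.9
[-0.925, -0.142, -0.135, -0.0, 0.0, 0.05] rows 1.9
[-0.936, 0.005, -0.135, -0.0, 0.0, 0.05] rows 1.9
[-0.923, 0.152, -0.135, -0.0, 0.0, 0.05] rows 1.9
--
```

Request:
{"name": "jog_arm", "arguments": {
  "motion": [
    [[-0.663, -0.66, -0.134, 0, 0, 0.05, 0], [-0.663, -0.66, -0.134, 0, 0, 0.05, 0]]
  ]
}}

```text
time_s: 0.3
tool_pos: [0.259, 0.5263, 0.2486]
tool_rot: [-179.9, 0.0, 151.2]
force: [1.3, -0.6, 0.5]
grip_width: 0.087
grasp_force: 0.0
```

Request:
{"name": "jog_arm", "arguments": {
  "motion": [
    [[-0.758, -0.548, -0.134, 0, 0, 0.05, 0], [-0.758, -0.548, -0.134, 0, 0, 0.05, 0]]
  ]
}}

```text
time_s: 0.5
tool_pos: [0.3004, 0.4406, 0.2632]
tool_rot: [-180.0, 0.0, 142.1]
force: [1.5, -0.5, 0.3]
grip_width: 0.0871
grasp_force: 0.0
```

Request:
{"name": "jog_arm", "arguments": {
  "motion": [
    [[-0.835, -0.422, -0.134, 0, 0, 0.05, 0], [-0.835, -0.422, -0.134, 0, 0, 0.05, 0]]
  ]
}}

```text
time_s: 0.7
tool_pos: [0.3405, 0.3561, 0.2768]
tool_rot: [-180.0, 0.0, 133.1]
force: [1.1, 0.4, 0.5]
grip_width: 0.0869
grasp_force: 0.0
```

Request:
{"name": "jog_arm", "arguments": {
  "motion": [
    [[-0.891, -0.286, -0.134, 0, 0, 0.05, 0], [-0.891, -0.286, -0.134, 0, 0, 0.05, 0]]
  ]
}}

```text
time_s: 0.9
tool_pos: [0.3807, 0.2716, 0.2903]
tool_rot: [180.0, 0.0, 124.1]
force: [0.5, 0.3, -0.7]
grip_width: 0.0871
grasp_force: 0.0
```

Request:
{"name": "jog_arm", "arguments": {
  "motion": [
    [[-0.925, -0.142, -0.135, 0, 0, 0.05, 0], [-0.925, -0.142, -0.135, 0, 0, 0.05, 0]]
  ]
}}

```text
time_s: 1.1
tool_pos: [0.421, 0.1872, 0.3038]
tool_rot: [180.0, -0.0, 115.1]
force: [1.7, 0.1, 0.4]
grip_width: 0.0867
grasp_force: 0.0
```

Request:
{"name": "jog_arm", "arguments": {
  "motion": [
    [[-0.936, 0.005, -0.135, 0, 0, 0.05, 0], [-0.936, 0.005, -0.135, 0, 0, 0.05, 0]]
  ]
}}

```text
time_s: 1.3
tool_pos: [0.4614, 0.1028, 0.3174]
tool_rot: [180.0, -0.0, 106.1]
force: [0.3, 0.3, -0.2]
grip_width: 0.0868
grasp_force: 0.0
```

Request:
{"name": "jog_arm", "arguments": {
  "motion": [
    [[-0.923, 0.152, -0.135, 0, 0, 0.05, 0], [-0.923, 0.152, -0.135, 0, 0, 0.05, 0], [-0.923, 0.152, -0.135, 0, 0, 0.05, 0], [-0.923, 0.152, -0.135, 0, 0, 0.05, 0]]
  ]
}}

```text
time_s: 1.7
tool_pos: [0.5014, 0.02, 0.3304]
tool_rot: [-180.0, -0.0, 97.1]
force: [-0.4, 0.2, 0.3]
grip_width: 0.0866
grasp_force: 0.0
```

```bash
cat > fit.py <<'E'
from h import *
from scipy.optimize import least_squares
def sdf(P,b):
    c,h=(b[0]+b[1])/2,(b[1]-b[0])/2; q=abs(P-c)-h
    return np.linalg.norm(np.maximum(q,0),axis=1)+np.minimum(q.max(1),0)
B=[((-48,-18,-30),(0,18,-9)),((-48,12,-30),(0,18,2)),((-48,-18,-30),(0,-12,2)),((0,7,-30),(6,18,4)),((0,-18,-30),(6,-7,4))]
B=[np.array(b)/1000. for b in B]
def cradleR(psi): return R.from_euler('zy',[psi,np.radians(35)]).as_matrix() if 0 else (R.from_euler('z',psi)*R.from_euler('y',np.radians(35))).as_matrix()
def fitc(W):
    P=W[(W[:,2]>.09)&(W[:,2]<.15)&(W[:,0]>.44)&(W[:,0]<.56)&(W[:,1]>-.1)&(W[:,1]<.01)]
    def f(t): 
        L=(P-[t[0],t[1],.1+t[3]])@cradleR(t[2]); return np.min([sdf(L,b) for b in B],0)
    r=least_squares(f,[.517,-.05,.19,0],loss='soft_l1',f_scale=.002); return r.x,np.sqrt(np.mean(r.fun**2)),len(P)
def fitrim(W):
    P=W[(abs(W[:,2]-.124)<.006)&(W[:,0]>.44)&(W[:,0]<.58)&(W[:,1]>-.34)&(W[:,1]<-.2)]
    r=least_squares(lambda t:np.hypot(P[:,0]-t[0],P[:,1]-t[1])-.027,[.5,-.27],loss='soft_l1',f_scale=.002)
    return r.x,len(P)
E
python3 - <<'E'
from fit import *
p,d,w=cam("wrist"); cv2.imwrite('pics/w1.png',p[:,:,::-1]); np.savez('w1.npz',p=p,d=d,w=w)
for n in("top0","scene0","w1"):
    f=np.load(n+'.npz'); W=f['w'][f['d']>0]
    fl=W[(abs(W[:,2])<.01)][:,2]
    print(n,np.median(fl).round(4),fitc(W),fitrim(W))
    m=(W[:,2]>.03)&(W[:,2]<.045)&(W[:,1]>.18)&(W[:,1]<.222)&(W[:,0]>.52)&(W[:,0]<.59)
    P=W[m]; k=np.polyfit(P[:,1],P[:,0],1); print("stem x at y=.2:",np.polyval(k,.2),"slope",k[0],len(P),np.median(P[:,2]))
E
```

```text
top0 -0.0004 (array([ 5.16968400e-01, -4.96493046e-02,  1.63306302e-01, -3.12308604e-04]), np.float64(0.0016090251319183493), 297) (array([ 0.50281465, -0.27110855]), 116)
stem x at y=.2: 0.5515059083677488 slope -0.1429916595173038 56 0.03827816158912101
scene0 0.0011 (array([ 0.51723473, -0.04904162,  0.20003892,  0.0018555 ]), np.float64(0.0017682246702890902), 263) (array([ 0.50466599, -0.27195293]), 141)
stem x at y=.2: 0.5549793665942273 slope -0.1630705854646127 77 0.03891630862265849
w1 0.0003 (array([ 5.16009801e-01, -4.89135244e-02,  1.93205115e-01,  3.05288067e-04]), np.float64(0.0005024822876931429), 2049) (array([ 0.5 , -0.27]), 0)
stem x at y=.2: 0.5504600576177135 slope -0.1273600910380134 318 0.038964098101774175
```

View pics/w1.png

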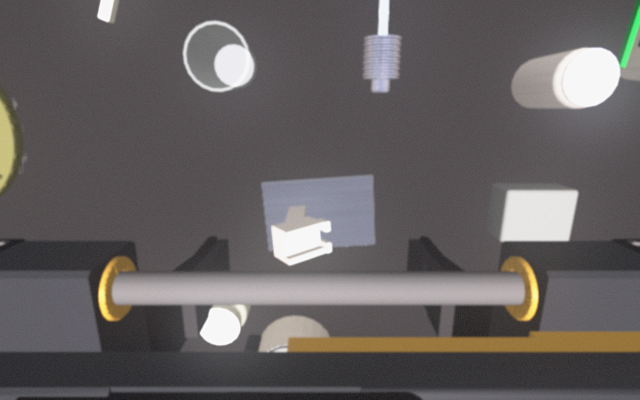

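The wrist view shows the brush at about (382, 60), with its head at (382, 55–90), the channel at (302, 238) with its fork to the right, and the beaker at (218, 55). The wrist-depth fit of the cradle is good, with 0.5 mm rms. Next I'll plan the stem grasp.

```bash
python3 - <<'E'
from h import *
f=np.load('w1.npz');W=f['w'][f['d']>0]
a=np.arctan2(-1,.1274); b=np.array([np.cos(a),np.sin(a),0])
m=(W[:,2]>.028)&(W[:,2]<.06)&(abs(W[:,0]-.557)<.03)&(W[:,1]>.09)&(W[:,1]<.24)
s=(W[m]-[.5505,.2,.034])@b; lat=(W[m]-[.5505,.2,.034])@np.array([-b[1],b[0],0])
for k in np.arange(-.03,.1,.005):
    q=(s>k)&(s<=k+.005)
    if q.any(): print(k.round(3),q.sum(),lat[q].min().round(4),lat[q].max().round(4),W[m][q][:,2].max().round(4))
print(np.sort(s[W[m][:,2]>.047])[:3], s.max())
E
```

```text
-0.015 24 -0.0044 0.0057 0.0407
-0.01 48 -0.0045 0.0047 0.0413
-0.005 50 -0.0046 0.0053 0.0413
0.0 49 -0.0047 0.0052 0.041
0.005 50 -0.0044 0.0056 0.0418
0.01 50 -0.0046 0.0055 0.0411
0.015 49 -0.0046 0.0047 0.0415
0.02 30 -0.0044 0.0051 0.0411
0.025 149 -0.0204 0.0214 0.0575
0.03 178 -0.0205 0.0211 0.0569
0.035 179 -0.0208 0.0215 0.0563
0.04 192 -0.0208 0.0207 0.0558
0.045 172 -0.0207 0.0211 0.0566
0.05 183 -0.0208 0.0214 0.0571
0.055 158 -0.0208 0.0205 0.0569
0.06 169 -0.0206 0.0209 0.0567
0.065 176 -0.0207 0.0218 0.0569
0.07 121 -0.0197 0.0209 0.0514
0.075 92 -0.0106 0.01 0.0464
0.08 77 -0.0104 0.0114 0.0462
0.085 23 -0.0076 0.0091 0.0446
[0.02610802 0.02627786 0.02641909] 0.08591009100761227
```

```bash
cat >> h.py <<'E'
a=np.arctan2(-1,.1274); b=np.array([np.cos(a),np.sin(a),0]); up=np.array([0,0,1.])
E
python3 - <<'E'
from h import *
t=np.radians(18); z=b*np.sin(t)-up*np.cos(t); T=tool(-b,z)
G=np.array([.5505,.2,.034])+b*.001; P=G+.005*z
plan((P+[0,0,.1],T),(P,T))
E
```

```text
[0.56, 0.24, 0.67, -0.0, -0.033, 0.0] rows 1.8
[0.627, 0.24, 0.608, -0.0, -0.033, 0.0] rows 1.8
[0.688, 0.239, 0.539, -0.0, -0.033, 0.0] rows 1.8
--
[0.155, 0.0, 0.476, 0.0, 0.0, 0.0] rows 1.0
[0.155, 0.0, 0.476, 0.0, 0.0, 0.0] rows 1.0
--
```

Request:
{"name": "jog_arm", "arguments": {
  "motion": [
    [[0.56, 0.24, 0.67, 0, -0.033, 0, 0.3], [0.56, 0.24, 0.67, 0, -0.033, 0, 0.3]]
  ]
}}

```text
time_s: 1.95
tool_pos: [0.5171, 0.0856, 0.2624]
tool_rot: [180.0, 5.9, 97.7]
force: [-0.3, 2.1, -0.4]
grip_width: 0.078
grasp_force: 0.0
```

Request:
{"name": "jog_arm", "arguments": {
  "motion": [
    [[0.627, 0.24, 0.608, 0, -0.033, 0, 0.4], [0.627, 0.24, 0.608, 0, -0.033, 0, 0.4]]
  ]
}}

```text
time_s: 2.15
tool_pos: [0.5322, 0.1455, 0.1935]
tool_rot: [-179.8, 11.9, 97.9]
force: [-0.7, 0.5, 0.2]
grip_width: 0.063
grasp_force: 0.0
```

Request:
{"name": "jog_arm", "arguments": {
  "motion": [
    [[0.688, 0.239, 0.539, 0, -0.033, 0, 0.4], [0.688, 0.239, 0.539, 0, -0.033, 0, 0.4], [0.688, 0.239, 0.539, 0, -0.033, 0, 0.4], [0.688, 0.239, 0.539, 0, -0.033, 0, 0.4]]
  ]
}}

```text
time_s: 2.55
tool_pos: [0.5498, 0.1985, 0.1284]
tool_rot: [-179.8, 17.9, 97.6]
force: [0.4, -0.5, 1.2]
grip_width: 0.0526
grasp_force: 0.0
```

```bash
python3 - <<'E'
from h import *
t=np.radians(18); z=b*np.sin(t)-up*np.cos(t); T=tool(-b,z)
G=np.array([.5505,.2,.034])+b*.001; P=G+.005*z
plan((P,T)); o=env.get_obs(); print(o['qpos'].round(1),o['tool_pos'],o['grip_width'])
p,d,w=cam("wrist"); cv2.imwrite('pics/w2.png',p[:,:,::-1]); np.savez('w2.npz',p=p,d=d,w=w)
W=w[d>0];m=(W[:,2]>.03)&(W[:,2]<.045)&(W[:,1]>.18)&(W[:,1]<.22)&(W[:,0]>.53)&(W[:,0]<.58)
P=W[m]; k=np.polyfit(P[:,1],P[:,0],1); print(np.polyval(k,.2),k[0],len(P),np.median(P[:,2]))
E
```

```text
[0.147, 0.006, 0.474, -0.0, -0.0, 0.001] rows 1.0
[0.148, 0.005, 0.474, -0.0, -0.0, 0.001] rows 1.0
--
[-48.3  20.1  19.5  97.1  10.5  71.2 -25.9] [0.54975008 0.19846494 0.12843279] 0.0525835084851204
0.5515942758276037 -0.12626319183312681 841 0.03921524238622806
```

View pics/w2.png

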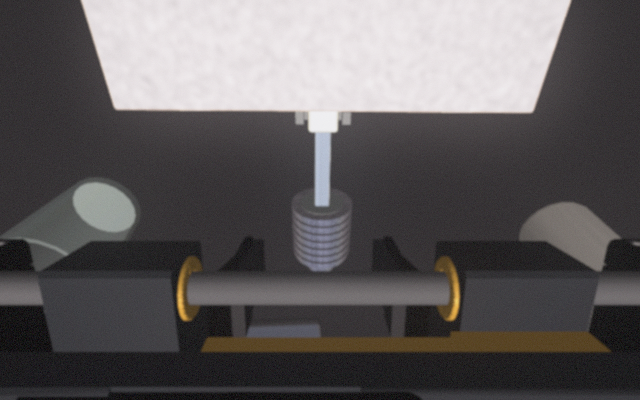

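The stem (322, 165) is centred between the fingers, in front of the shelf edge. I'll go down and grip.

Request:
{"name": "jog_arm", "arguments": {
  "motion": [
    [[0.147, 0.012, 0.474, 0, 0, 0, 0.5], [0.147, 0.012, 0.474, 0, 0, 0, 0.5]]
  ]
}}

```text
time_s: 2.8
tool_pos: [0.5498, 0.1941, 0.0773]
tool_rot: [-179.6, 18.0, 97.3]
force: [-1.4, 0.4, -1.2]
grip_width: 0.0454
grasp_force: 0.0
```

Request:
{"name": "jog_arm", "arguments": {
  "motion": [
    [[0.148, 0.01, 0.474, 0, 0, 0.001, 0.5], [0.148, 0.01, 0.474, 0, 0, 0.001, 0.5], [0.148, 0.01, 0.474, 0, 0, 0.001, 0.5], [0.148, 0.01, 0.474, 0, 0, 0.001, 1], [0.148, 0.01, 0.474, 0, 0, 0.001, 1]]
  ],
  "grip_force": 45
}}

```text
time_s: 3.3
tool_pos: [0.5553, 0.1971, 0.0334]
tool_rot: [179.7, 17.7, 97.0]
force: [-0.1, 0.1, 0.3]
grip_width: 0.0342
grasp_force: 0.0
```

Request:
{"name": "jog_arm", "arguments": {
  "motion": [
    [[0, 0, 0, 0, 0, 0, 1], [0, 0, 0, 0, 0, 0, 1], [0, 0, 0, 0, 0, 0, 1], [0, 0, 0, 0, 0, 0, 1], [0, 0, 0, 0, 0, 0, 1]]
  ]
}}

```text
time_s: 3.8
tool_pos: [0.5537, 0.1965, 0.0307]
tool_rot: [179.9, 17.8, 97.1]
force: [-1.1, 0.2, 2.3]
grip_width: 0.0093
grasp_force: 44.9
```

```bash
python3 - <<'E'
from h import *
p,Q=cur(); print(p,env.get_obs()['qpos'].round(1))
t=np.radians(18)
plan((p+b*.09,Q),(p+b*.09+up*.14,Q))
E
```

```text
[0.55371782 0.19645647 0.03074302] [-47.2  26.8  19.  100.8   9.2  60.9 -27.5]
[-0.857, 0.002, 0.275, 0.0, 0.0, 0.0] rows 1.8
--
[-0.214, 0.001, -0.666, 0.0, 0.0, 0.0] rows 1.4
[-0.214, 0.001, -0.666, 0.0, 0.0, 0.0] rows 1.4
--
```

Request:
{"name": "jog_arm", "arguments": {
  "motion": [
    [[-0.21, 0, 0.069, 0, 0, 0, 1], [-0.43, 0, 0.138, 0, 0, 0, 1], [-0.645, 0, 0.207, 0, 0, 0, 1], [-0.86, 0, 0.275, 0, 0, 0, 1], [-0.86, 0, 0.275, 0, 0, 0, 1]]
  ]
}}

```text
time_s: 4.3
tool_pos: [0.5647, 0.1016, 0.0307]
tool_rot: [180.0, 18.0, 96.8]
force: [0.1, -1.3, -1.7]
grip_width: 0.0099
grasp_force: 44.9
```

Request:
{"name": "jog_arm", "arguments": {
  "motion": [
    [[0, 0, 0, 0, 0, 0, 1], [-0.1, 0, -0.333, 0, 0, 0, 1], [-0.214, 0, -0.666, 0, 0, 0, 1]]
  ]
}}

```text
time_s: 4.6
tool_pos: [0.5633, 0.1084, 0.0999]
tool_rot: [-179.9, 17.8, 97.3]
force: [0.8, 0.6, -0.7]
grip_width: 0.0093
grasp_force: 44.9
```

Request:
{"name": "jog_arm", "arguments": {
  "motion": [
    [[-0.12, 0, -0.333, 0, 0, 0, 1], [-0.214, 0, -0.666, 0, 0, 0, 1], [-0.214, 0, -0.666, 0, 0, 0, 1], [-0.214, 0, -0.666, 0, 0, 0, 1]]
  ]
}}

```text
time_s: 5.0
tool_pos: [0.5647, 0.1086, 0.1707]
tool_rot: [179.9, 17.7, 97.2]
force: [-0.1, 0.6, -1.0]
grip_width: 0.0091
grasp_force: 44.9
```

```bash
cat > q.py <<'E'
E
python3 - <<'E'
from h import *
p,Q=cur(); print(p,env.get_obs()['qpos'].round(1),env.get_obs()['grip_width'])
p,d,w=cam("top"); s=cv2.resize(p[150:300,220:440,::-1],None,fx=3,fy=3,interpolation=cv2.INTER_CUBIC)
p2,d2,w2=cam("scene"); s2=p2[120:270,220:440,::-1]; s2=cv2.resize(s2,None,fx=1,fy=1)
np.savez('t3.npz',p=p,d=d,w=w);np.savez('s3.npz',p=p2,d=d2,w=w2)
for n,w_,d_ in(("top",w,d),("scene",w2,d2)):
    W=w_[d_>0]; q=(W-cur()[0]); s_=q@b; l=q@np.array([-b[1],b[0],0])
    m=(abs(l)<.03)&(s_>.0)&(s_<.12)&(W[:,2]>.1)&(W[:,2]<.215)
    for k in np.arange(0,.12,.01):
        i=m&(s_>k)&(s_<=k+.01)
        if i.sum()>3: print(n,k.round(2),i.sum(),l[i].min().round(4),l[i].max().round(4),np.percentile(W[i][:,2],[5,95]).round(4))
    m=(abs(l)<.015)&(s_<-.0)&(s_>-.2)&(W[:,2]>.1)&(W[:,2]<.215)
    for k in np.arange(-.2,0,.02):
        i=m&(s_>k)&(s_<=k+.02)
        if i.sum()>3: print(n,k.round(2),i.sum(),l[i].mean().round(4),np.percentile(W[i][:,2],[5,50,95]).round(4))
E
```

```text
[0.56469447 0.10863657 0.17072721] [-43.1  14.8  22.3  98.7  12.3  72.3 -18.2] 0.009138342378098848
top 0.0 5 0.0108 0.0162 [0.1693 0.2035]
top 0.01 7 -0.0026 0.0126 [0.1655 0.179 ]
top 0.02 53 -0.0199 0.0201 [0.179  0.1964]
top 0.03 57 -0.0194 0.0205 [0.1777 0.1952]
top 0.04 59 -0.0194 0.0215 [0.178  0.1967]
top 0.05 60 -0.0187 0.0206 [0.1767 0.1958]
top 0.06 45 -0.0193 0.0188 [0.1763 0.1952]
top 0.07 31 -0.0088 0.0111 [0.1763 0.1872]
top -0.02 9 0.0091 [0.1884 0.2006 0.2118]
scene 0.01 21 -0.0036 0.0072 [0.1707 0.1795]
scene 0.02 54 -0.0096 0.0239 [0.1706 0.1952]
scene 0.03 64 -0.0088 0.0261 [0.1705 0.1954]
scene 0.04 69 -0.0166 0.0247 [0.1653 0.1947]
scene 0.05 68 -0.0138 0.0239 [0.1679 0.1952]
scene 0.06 58 -0.01 0.024 [0.1694 0.1949]
scene 0.07 36 -0.0055 0.0127 [0.1718 0.1847]
scene 0.08 8 0.0002 0.0119 [0.1711 0.1852]
scene -0.14 46 0.005 [0.1663 0.1804 0.1829]
scene -0.12 80 0.0048 [0.1682 0.1802 0.1835]
scene -0.1 83 0.0053 [0.167  0.1809 0.1842]
scene -0.08 37 0.0031 [0.1697 0.181  0.1846]
```

```bash
cat >> h.py <<'E'
from fit import cradleR
E
sed -i 's/^from fit import cradleR//' h.py; cat >> h.py <<'E'
PSI=.193; C0=np.array([.516,-.0489,.1003])
RC=(R.from_euler('z',PSI)*R.from_euler('y',np.radians(35))).as_matrix()
E
python3 - <<'E'
from h import *
p,Q=cur()
RB=np.stack([b,np.cross(up,b),up],1); o=p-b*.0325+up*.0033
A=RB.T@Q; tb=Q.T@(o-p)   # tool in brush; brush origin in tool coords
np.savez('g1.npz',A=A,tb=tb)
T=RC@A
def tcp(origin): return np.array(origin)-T@tb
print(T[:,2], T[:,0])
plan((tcp([.53,.02,.26]),T),(tcp(C0+[0,0,.06]+RC@[-.006,0,0]),T))
E
```

```text
[-0.28921603 -0.05847419 -0.95547625] [-0.93779839 -0.18295553  0.29506176]
[-0.492, -0.099, -0.208, -0.002, 0.074, -0.264] rows 5.7
[-0.207, -0.406, -0.296, -0.002, 0.074, -0.264] rows 5.7
--
[0.01, -0.324, 0.508, 0.0, 0.0, 0.0] rows 1.2
[0.01, -0.324, 0.508, 0.0, 0.0, 0.0] rows 1.2
--
```

Request:
{"name": "jog_arm", "arguments": {
  "motion": [
    [[-0.492, -0.099, -0.208, -0.002, 0.074, -0.264, 1], [-0.492, -0.099, -0.208, -0.002, 0.074, -0.264, 1], [-0.492, -0.099, -0.208, -0.002, 0.074, -0.264, 1], [-0.492, -0.099, -0.208, -0.002, 0.074, -0.264, 1], [-0.492, -0.099, -0.208, -0.002, 0.074, -0.264, 1]]
  ]
}}

```text
time_s: 5.6
tool_pos: [0.5588, 0.0654, 0.2037]
tool_rot: [-172.5, 2.9, 138.2]
force: [-0.6, -0.0, -1.4]
grip_width: 0.0094
grasp_force: 44.9
```

```bash
python3 - <<'E'
from h import *
g=np.load('g1.npz');tb=g['tb'];T=RC@g['A']
print(env.get_obs()['qpos'].round(1),cur())
def tcp(origin): return np.array(origin)-T@tb
plan((tcp([.53,.02,.26]),T),(tcp(C0+[0,0,.06]+RC@[-.006,0,0]),T))
E
```

```text
[-31.8  12.2  21.   96.    2.6  76.9  36.3] (array([0.55882284, 0.06543146, 0.20369029]), array([[-0.74429907,  0.66595576, -0.05021768],
       [ 0.66595069,  0.73442351, -0.1308884 ],
       [-0.05028484, -0.13086262, -0.99012444]]))
[-0.255, -0.375, -0.291, -0.001, 0.084, -0.299] rows 6.5
--
[0.01, -0.324, 0.508, 0.0, 0.0, 0.0] rows 1.2
[0.01, -0.324, 0.508, 0.0, 0.0, 0.0] rows 1.2
--
```

Request:
{"name": "jog_arm", "arguments": {
  "motion": [
    [[-0.255, -0.375, -0.291, -0.001, 0.084, -0.299, 1], [-0.255, -0.375, -0.291, -0.001, 0.084, -0.299, 1], [-0.255, -0.375, -0.291, -0.001, 0.084, -0.299, 1], [-0.255, -0.375, -0.291, -0.001, 0.084, -0.299, 1], [-0.255, -0.375, -0.291, -0.001, 0.084, -0.299, 1]]
  ]
}}

```text
time_s: 6.1
tool_pos: [0.5543, 0.0246, 0.2386]
tool_rot: [-176.4, -13.2, 177.8]
force: [-0.2, 0.7, -1.3]
grip_width: 0.0094
grasp_force: 44.9
```

```bash
python3 - <<'E'
from h import *
g=np.load('g1.npz');tb=g['tb'];T=RC@g['A']
print(env.get_obs()['qpos'].round(1))
def tcp(origin): return np.array(origin)-T@tb
plan((tcp([.53,.02,.26]),T),(tcp(C0+[0,0,.06]+RC@[-.006,0,0]),T))
E
```

```text
[-21.8  17.4  19.3  86.4  -3.1  90.6  86. ]
[0.0, 0.001, -0.0, -0.0, 0.02, -0.071] rows 1.6
--
[0.01, -0.324, 0.508, 0.0, 0.0, 0.0] rows 1.2
[0.01, -0.324, 0.508, 0.0, 0.0, 0.0] rows 1.2
--
```

Request:
{"name": "jog_arm", "arguments": {
  "motion": [
    [[0, 0, 0, 0, 0.02, -0.071, 1], [0, 0, 0, 0, 0.02, -0.071, 1], [0, 0, 0, 0, 0.02, -0.071, 1]]
  ]
}}

```text
time_s: 6.4
tool_pos: [0.5546, 0.025, 0.2378]
tool_rot: [-179.7, -17.2, -169.4]
force: [0.1, -0.8, -2.6]
grip_width: 0.0096
grasp_force: 44.9
```

Request:
{"name": "jog_arm", "arguments": {
  "motion": [
    [[0.01, -0.324, 0.508, 0, 0, 0, 1], [0.01, -0.324, 0.508, 0, 0, 0, 1]]
  ]
}}

```text
time_s: 6.6
tool_pos: [0.5423, -0.0137, 0.188]
tool_rot: [-179.6, -17.4, -169.7]
force: [-1.2, -1.4, -1.5]
grip_width: 0.0092
grasp_force: 44.9
```

Request:
{"name": "jog_arm", "arguments": {
  "motion": [
    [[0.01, -0.324, 0.508, 0, 0, 0, 1], [0.01, -0.324, 0.508, 0, 0, 0, 1], [0.01, -0.324, 0.508, 0, 0, 0, 1], [0.01, -0.324, 0.508, 0, 0, 0, 1]]
  ]
}}

```text
time_s: 7.0
tool_pos: [0.5366, -0.044, 0.1449]
tool_rot: [-179.8, -16.9, -169.4]
force: [0.4, 0.3, -1.6]
grip_width: 0.0094
grasp_force: 44.9
```

```bash
python3 - <<'E'
from h import *
g=np.load('g1.npz');tb=g['tb'];T=RC@g['A']
o=env.get_obs(); print(o['qpos'].round(1)); p,Q=cur(); print("brush origin in cradle est",RC.T@(p+Q@tb-C0), "axis",(RC.T@Q@g['A'].T)[:,0])
for n in("wrist","top","scene"):
    a,d,w=cam(n); np.savez(n[0]+'4.npz',p=a,d=d,w=w); 
    if n=="wrist": cv2.imwrite('pics/w4.png',a[:,:,::-1])
E
```

```text
[-15.6  21.4  19.2  93.   -2.7  83.1 104.7]
brush origin in cradle est [-0.04080434  0.00109242  0.05186921] axis [ 0.9999705  -0.00661659  0.00390005]
```

View pics/w4.png

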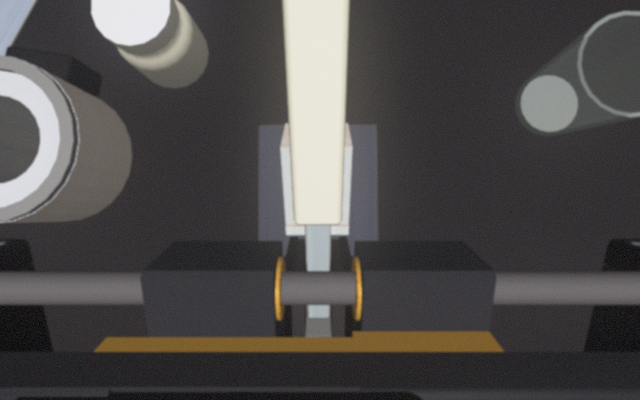

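The held handle (317, 110) lies over the channel (317, 190), with the stem at (317, 245). I'll measure the lateral offset from the depth image.

```bash
python3 - <<'E'
from h import *
for n in("w4","t4","s4"):
    f=np.load(n+'.npz'); L=(f['w'][f['d']>0]-C0)@RC
    m=(abs(L[:,1])<.02)&(L[:,2]>.035)&(L[:,2]<.075)&(L[:,0]>-.15)&(L[:,0]<-.045)
    H=L[m]; top=np.percentile(H[:,2],90)
    print(n,"handle n",m.sum(),"ztop",np.median(H[:,2]))
    for k in np.arange(-.15,-.04,.02):
        q=H[(H[:,0]>k)&(H[:,0]<=k+.02)]
        if len(q)>5: print("  x",k.round(2),len(q),"y",np.percentile(q[:,1],[1,99]).round(4),q[:,1].mean().round(4),"z",np.median(q[:,2]).round(4))
    m=(abs(L[:,1])<.03)&(L[:,2]>-.012)&(L[:,2]<.008)&(L[:,0]>-.06)&(L[:,0]<.012)
    q=L[m]; print(" channel",len(q),np.percentile(q[:,1],[1,99]).round(4),q.min(0).round(4),q.max(0).round(4), "walltop z",np.percentile(q[abs(q[:,1])>.013][:,2],[50,90]).round(4))
    print("  handle front x",np.percentile(H[:,0],99.5))
E
```

```text
w4 handle n 12681 ztop 0.06026594285517387
  x -0.13 1473 y [-0.0076  0.0099] 0.0011 z 0.06
  x -0.11 4642 y [-0.0077  0.0099] 0.0011 z 0.0601
  x -0.09 3428 y [-0.0077  0.0099] 0.0011 z 0.0603
  x -0.07 2586 y [-0.0078  0.0098] 0.001 z 0.0605
  x -0.05 552 y [-0.0077  0.0099] 0.0011 z 0.0606
 channel 1800 [-0.0177  0.0181] [-0.0482 -0.0179 -0.012 ] [0.0069 0.0182 0.0057] walltop z [0.0022 0.0034]
  handle front x -0.04563521416082568Traceback (most recent call last):
  File "<stdin>", line 5, in <module>
    return _quantile_unchecked(
        a, q, axis, out, overwrite_input, method, keepdims, weights)
    return _ureduce(a,
                    func=_quantile_ureduce_func,
    ...<5 lines>...
                    overwrite_input=overwrite_input,
                    method=method)
    r = func(a, **kwargs)
    result = _quantile(arr,
                       quantiles=q,
    ...<2 lines>...
                       out=out,
                       weights=wgt)
    slices_having_nans = np.isnan(arr[-1, ...])
                                  ~~~^^^^^^^^^
IndexError: index -1 is out of bounds for axis 0 with size 0
```

```bash
python3 - <<'E'
from h import *
g=np.load('g1.npz');tb=g['tb'];T=RC@g['A']
def tcp(l): return C0+RC@np.array(l)-T@tb
plan((tcp([-.006,.0002,.02]),T),(tcp([-.006,.0002,.0015]),T))
E
```

```text
[-0.226, -0.005, 0.42, -0.0, 0.002, -0.002] rows 1.0
--
[0.057, 0.0, 0.176, 0.0, 0.0, 0.0] rows 0.4
--
```

Request:
{"name": "jog_arm", "arguments": {
  "motion": [
    [[-0.113, -0.003, 0.21, 0, 0.002, -0.002, 1], [-0.226, -0.005, 0.42, 0, 0.002, -0.002, 1], [-0.226, -0.005, 0.42, 0, 0.002, -0.002, 1], [-0.226, -0.005, 0.42, 0, 0.002, -0.002, 1], [-0.226, -0.005, 0.42, 0, 0.002, -0.002, 1]]
  ]
}}

```text
time_s: 7.65
tool_pos: [0.5461, -0.0441, 0.099]
tool_rot: [-179.8, -17.2, -169.0]
force: [-0.0, 0.4, -1.4]
grip_width: 0.0091
grasp_force: 44.9
```

```bash
python3 - <<'E'
from h import *
g=np.load('g1.npz');tb=g['tb'];T=RC@g['A']
p,Q=cur(); print("brush in cradle",RC.T@(p+Q@tb-C0), "axis",(RC.T@Q@g['A'].T)[:,0],env.get_obs()['force'])
def tcp(l): return C0+RC@np.array(l)-T@tb
plan((tcp([-.006,.0002,.0015]),T))
a,d,w=cam("wrist"); L=(w[d>0]-C0)@RC
m=(abs(L[:,1])<.02)&(L[:,2]>.015)&(L[:,2]<.04)&(L[:,0]>-.10)&(L[:,0]<.01)
H=L[m]; print(len(H),np.percentile(H[:,1],[2,98]),np.median(H[:,2]),np.percentile(H[:,0],[1,99.5]))
m=(abs(L[:,1])<.03)&(L[:,2]>-.002)&(L[:,2]<.008)&(L[:,0]>-.06)&(L[:,0]<.012)
q=L[m];print(len(q),np.percentile(q[:,1],[1,99]))
E
```

```text
brush in cradle [-0.00677447 -0.00100294  0.01971308] axis [ 0.99999847 -0.00104807 -0.00140143] [-0.03454847  0.43307625 -1.43898522]
[0.048, 0.013, 0.175, -0.0, -0.0, -0.0] rows 0.4
--
13791 [-0.00985715  0.00735404] 0.028297762552169124 [-0.08065715  0.00937518]
3657 [-0.01765963  0.01806563]
```

Request:
{"name": "jog_arm", "arguments": {
  "motion": [
    [[0, 0.013, 0, 0, 0, 0, 1], [0.02, 0.013, 0.06, 0, 0, 0, 1], [0.035, 0.013, 0.12, 0, 0, 0, 1], [0.048, 0.013, 0.175, 0, 0, 0, 1], [0.048, 0.013, 0.175, 0, 0, 0, 1]]
  ]
}}

```text
time_s: 8.2
tool_pos: [0.5353, -0.045, 0.0823]
tool_rot: [-179.8, -17.4, -169.0]
force: [0.2, -0.0, 1.2]
grip_width: 0.0097
grasp_force: 45.0
```

```bash
python3 - <<'E'
from h import *
g=np.load('g1.npz');tb=g['tb'];T=RC@g['A']
p,Q=cur(); print("brush in cradle",RC.T@(p+Q@tb-C0), "axis",(RC.T@Q@g['A'].T)[:,0],env.get_obs()['force'])
a,d,w=cam("wrist"); L=(w[d>0]-C0)@RC
m=(abs(L[:,1])<.011)&(L[:,2]>.003)&(L[:,2]<.03)&(L[:,0]>-.10)&(L[:,0]<.01)
H=L[m]; print(len(H),np.percentile(H[:,1],[2,98]),np.median(H[:,2]),np.percentile(H[:,0],[1,99.5]))
E
```

```text
brush in cradle [-6.03595623e-03  2.05798231e-04 -1.67564934e-05] axis [ 0.9999939  -0.00115423 -0.00329611] [ 0.17435382 -0.01404219  1.1709266 ]
14089 [-0.00854989  0.00879166] 0.009377476947427452 [-0.07997303  0.00903293]
```

Seated, so I'll release.

Request:
{"name": "jog_arm", "arguments": {
  "motion": [
    [[0, 0, 0, 0, 0, 0, 0.6], [0, 0, 0, 0, 0, 0, 0.6], [0, 0, 0, 0, 0, 0, 0.6], [0, 0, 0, 0, 0, 0, 0.6], [0, 0, 0, 0, 0, 0, 0.6]]
  ]
}}

```text
time_s: 8.75
tool_pos: [0.5353, -0.0448, 0.082]
tool_rot: [-179.8, -17.4, -169.0]
force: [0.3, 0.8, -0.0]
grip_width: 0.0333
grasp_force: 0.0
```

Request:
{"name": "jog_arm", "arguments": {
  "motion": [
    [[0, 0, -0.2, 0, 0, 0, 0.6], [0, 0, -0.4, 0, 0, 0, 0.6], [0, 0, -0.7, 0, 0, 0, 0.6], [0, 0, -1, 0, 0, 0, 0.6], [0, 0, -1, 0, 0, 0, 0.6]]
  ]
}}

```text
time_s: 9.25
tool_pos: [0.5677, -0.0387, 0.1815]
tool_rot: [-179.8, -16.9, -169.0]
force: [0.2, -0.5, 1.0]
grip_width: 0.035
grasp_force: 0.0
```

```bash
python3 - <<'E'
from h import *
print(env.get_obs()['qpos'].round(1),env.get_obs()['tool_pos'])
for n in("wrist","top","scene"):
    a,d,w=cam(n); np.savez(n[0]+'5.npz',p=a,d=d,w=w); L=(w[d>0]-C0)@RC
    m=(abs(L[:,1])<.012)&(L[:,2]>.004)&(L[:,2]<.03)&(L[:,0]>-.13)&(L[:,0]<.003)
    H=L[m]; print(n,len(H),np.percentile(H[:,1],[2,98]),np.median(H[:,2]),np.percentile(H[:,0],[1,99.5]),np.polyfit(H[:,0],H[:,2],1),np.polyfit(H[:,0],H[:,1],1))
    if n=="wrist": W4=a
    if n=="scene": cv2.imwrite('pics/s5.png',np.vstack([cv2.resize(a[120:270,160:400,::-1],(480,300)),cv2.resize(W4[...,::-1],(480,300))]))
E
```

```text
[-15.4  23.4  19.2  86.   -3.1  88.2 105. ] [ 0.5677007  -0.0387308   0.18150036]
wrist 5333 [-0.00853375  0.00872019] 0.00916391284297428 [-0.09891929  0.00173968] [-0.00126819  0.00901269] [-5.25550169e-05  1.00352740e-04]Traceback (most recent call last):
  File "<stdin>", line 6, in <module>
    return _quantile_unchecked(
        a, q, axis, out, overwrite_input, method, keepdims, weights)
    return _ureduce(a,
                    func=_quantile_ureduce_func,
    ...<5 lines>...
                    overwrite_input=overwrite_input,
                    method=method)
    r = func(a, **kwargs)
    result = _quantile(arr,
                       quantiles=q,
    ...<2 lines>...
                       out=out,
                       weights=wgt)
    slices_having_nans = np.isnan(arr[-1, ...])
                                  ~~~^^^^^^^^^
IndexError: index -1 is out of bounds for axis 0 with size 0
```

The wrist depth shows the brush seated against the fork: y ≈ 0, z ≈ 0, handle end at x ≈ −0.099. Next I'll identify the arm's kinematics from the logged poses so I can choose a reachable end grasp.

```bash
cat > kin.py <<'E'
from h import *
from scipy.optimize import least_squares
import itertools
D=[([-69.494,18.435,-4.014,83.168,1.295,78.540,-3.259],(.21899,.61151,.23557),(-179.9,0,160.3)),
([-48.3,20.1,19.5,97.1,10.5,71.2,-25.9],(.54975,.19846,.12843),(-179.8,17.9,97.6)),
([-47.2,26.8,19.,100.8,9.2,60.9,-27.5],(.55372,.19646,.03074),(179.9,17.8,97.1)),
([-43.1,14.8,22.3,98.7,12.3,72.3,-18.2],(.56469,.10864,.17073),(179.9,17.7,97.2)),
([-31.8,12.2,21.,96.,2.6,76.9,36.3],(.55882,.06543,.20369),(-172.5,2.9,138.2)),
([-21.8,17.4,19.3,86.4,-3.1,90.6,86.],(.5543,.0246,.2386),(-176.4,-13.2,177.8)),
([-15.6,21.4,19.2,93.,-2.7,83.1,104.7],(.5366,-.044,.1449),(-179.8,-16.9,-169.4)),
([-15.4,23.4,19.2,86.,-3.1,88.2,105.],(.5677,-.03873,.1815),(-179.8,-16.9,-169.0))]
rz=lambda a:R.from_euler('z',a,degrees=True).as_matrix(); ry=lambda a:R.from_euler('y',a,degrees=True).as_matrix()
def fk(q,g,s):
    L0,L1,L2,L3,a3,a4,a6,a2,c7=g
    A=rz(-q[0]); p=A@[a2,0,L0]; A=A@ry(q[1]); p=p+A@[0,0,L1]; A=A@rz(s[0]*q[2]); p=p+A@[a3,0,0]
    A=A@ry(q[3]); p=p+A@[a4,0,L2]; A=A@rz(s[1]*q[4])@ry(q[5]); p=p+A@[a6,0,L3]; A=A@rz(s[2]*q[6]+c7)
    return p,A
def fit():
    best=None
    for s in itertools.product((1,-1),repeat=3):
      for c in(0,90,180,-90):
        def f(g):
            r=[]
            for q,p,e in D:
                P,A=fk(q,g,s); r+=list(P-p)+list(.3*R.from_matrix(A.T@R.from_euler('xyz',e,degrees=True).as_matrix()).as_rotvec())
            return np.r_[r,1e-3*np.array(g[:8])]
        o=least_squares(f,[.3,.4,.45,.25,0,0,0,0,c])
        if best is None or o.cost<best[0]: best=(o.cost,o.x,s,np.abs(o.fun).max())
    return best
LO=np.array([-163.93,-17.29,-79.2,3.27,-89.18,5.43,-154.24])+3;HI=np.array([163.93,119.83,71.16,140.29,269.18,117.66,154.24])-3
def ik(P,T,g,s,q0):
    def f(q):
        p,A=fk(q,g,s); return np.r_[(p-P)*10,3*R.from_matrix(A.T@T).as_rotvec(),1e-4*(q-q0)]
    o=least_squares(f,np.clip(q0,LO+.1,HI-.1),bounds=(LO,HI)); p,A=fk(o.x,g,s)
    return o.x,np.linalg.norm(p-P),np.degrees(np.linalg.norm(R.from_matrix(A.T@T).as_rotvec()))
E
python3 - <<'E'
from kin import *
c,g,s,m=fit(); print(c,g.round(4),s,m); np.savez('kin.npz',g=g,s=s)
E
```

```text
0.0006112396616919855 [ 2.77400e-01  4.67400e-01  5.12000e-01  3.64400e-01  5.43000e-02
 -2.10000e-03 -1.49000e-02 -6.31000e-02  9.00373e+01] (-1, -1, -1) 0.028769266585651376
```

```bash
cat > reach.py <<'E'
from kin import *
k=np.load('kin.npz');g,s=k['g'],k['s']; h=np.array([np.cos(PSI),np.sin(PSI),0])
V=np.array([.5025,-.2715,.125]); q0=np.array(D[-1][0])
seeds=[q0,q0*[1,1,-1,1,1,1,1]]
def best(P,T):
    r=[]
    for sd in seeds:
        for q7 in(105,-75,0):
            x=sd.copy();x[6]=q7; r.append(ik(P,T,g,s,x))
    return min(r,key=lambda t:t[1]*100+t[2])
if __name__=="__main__":
  for al in(0,15,30,45):
    th=np.radians(125+al); z=h*np.sin(th)+up*np.cos(th)
    for sg in(1,-1):
        T=tool(sg*h*1.0+(0 if abs(z[2])>.3 else 0)*up,z); G=C0+RC@[-.082,0,0]; r=best(G+.005*z,T)
        print("al",al,"sg",sg,"cradle",r[0].round(0),(r[1]*1000).__round__(1),round(r[2],1))
        if r[1]>.01 or r[2]>3: continue
        A=RC.T@T
        for ph in range(-180,180,45):
            hv=rz(ph)[:,0]; RV=np.stack([-up,np.cross(hv,-up),hv],1) # brush x down, z toward hv
            TV=RV@A; o=[]
            for tipz in(.17,.02):
                org=V*[1,1,0]+up*(tipz+.115); P=org+RV@[-.082,0,0]+.005*TV[:,2]; o.append(best(P,TV))
            if max(x[1] for x in o)<.01 and max(x[2] for x in o)<3: print("   vessel z-head",ph,o[0][0].round(0),o[1][0].round(0))
E
time python3 reach.py
```

```text
al 0 sg 1 cradle [ 40.  -6.  -1. 137. -65.  47.  11.] 62.3 14.0
al 0 sg -1 cradle [  2. -14.  18. 137. -39.  31. 151.] 65.4 17.1
al 15 sg 1 cradle [ 28. -13.  -3. 137. -41.  38. -22.] 34.0 7.8
al 15 sg -1 cradle [ 20. -13.   2. 137. -37.  35. 151.] 33.7 7.9
al 30 sg 1 cradle [ 16. -14.   0. 137. -19.  37. -49.] 2.7 0.4
   vessel z-head -180 [ 11. -13.  21. 110. -14.  57. 128.] [ -5.  -9.  37. 124. -16.  39. 133.]
   vessel z-head -90 [  29.   21.   17.   72.  -28.  109. -139.] [  27.   24.   17.   84.  -28.   95. -132.]
   vessel z-head 0 [ -6.  28.  38.  65.  -2. 115. -58.] [ 16.  31.   8.  73.   8. 104. -67.]
   vessel z-head 45 [  5.  16.   9.  77.  23. 102. -29.] [ -9.  21.  25.  90.  17.  87. -33.]
   vessel z-head 90 [ 5. -0.  5. 98. 30. 78.  5.] [  5.   5.   6. 110.  33.  64.  -4.]
   vessel z-head 135 [  1. -14.  15. 112.  21.  56.  54.] [-12. -10.  27. 125.  29.  41.  42.]
al 30 sg -1 cradle [ 16. -14.   0. 137. -19.  37. 131.] 2.7 0.4
   vessel z-head -180 [ 24. -11.  12. 110. -18.  58. -47.] [ 24.  -6.  13. 122. -25.  42. -38.]
   vessel z-head -135 [  5.   3.  39.  95. -3
[... 697 characters left out ...]
.   77.  -36.  106. -129.]
   vessel z-head 45 [-20.  25.  34.  76.  25. 107. -28.] [-13.  29.  24.  85.  25.  95. -37.]
   vessel z-head 90 [  2.  -0.   1. 104.  46.  79.  -9.] [-19.   7.  20. 114.  47.  67. -21.]
al 45 sg -1 cradle [-12.  -8.  18. 127.  -1.  51. 108.] 0.0 0.0
   vessel z-head -180 [ 47. -14.   0. 119. -43.  51. -22.] [  6. -11.  32. 133. -48.  29. -13.]
   vessel z-head -135 [ 10.   6.  42.  99. -48.  86.  15.] [ 32.  13.  22. 107. -51.  77.  28.]
   vessel z-head -90 [ 66.  30. -27.  67. -23. 115.  34.] [ 44.  32.   3.  77. -31. 105.  48.]
   vessel z-head 45 [-14.  24.  26.  75.  28. 108. 151.] [-13.  29.  24.  85.  25.  95. 143.]
real	1m2.788s
user	1m3.012s
sys	0m0.238s
```

```bash
python3 - <<'E'
from reach import *
for al in(36,40):
    th=np.radians(125+al); z=h*np.sin(th)+up*np.cos(th); T=tool(-h,z); G=C0+RC@[-.08,0,0]
    for dz in(.08,0): r=ik(G+.005*z+up*dz,T,g,s,q0); print(al,r[0].round(0),r[1].round(4))
    A=RC.T@T
    for ph in(11,0,-20,-40,-60,-80,-100,-120,-140):
        hv=rz(ph)[:,0]; RV=np.stack([-up,np.cross(hv,-up),hv],1); TV=RV@A
        for tipz in(.17,.02):
            org=V*[1,1,0]+up*(tipz+.115); r=best(org+RV@[-.08,0,0]+.005*TV[:,2],TV); print("  ",ph,tipz,r[0].round(0),r[1].round(3),r[2].round(1))
al=40;th=np.radians(125+al); z=h*np.sin(th)+up*np.cos(th); T=tool(-h,z); P=C0+RC@[-.08,0,0]+.005*z
p,Q=cur(); plan((p+up*.05,Q),(P+up*.09,T),(P,T))
E
```

```text
36 [ 14. -14.   0. 125. -10.  54. 120.] 0.0097
36 [-11. -13.  19. 134.  -3.  41. 112.] 0.0
   11 0.17 [-19.  34.  53.  67.  -1. 115. 136.] 0.011 3.5
   11 0.02 [ 13.  33.   7.  71.  14. 107. 121.] 0.0 0.0
   0 0.17 [-11.  31.  44.  67.  -2. 115. 124.] 0.021 6.5
   0 0.02 [ 16.  36.   7.  68.  10. 110. 113.] 0.0 0.0
   -20 0.17 [ 13.  26.  17.  66.  -1. 115. 100.] 0.031 9.8
   -20 0.02 [ 21.  38.   8.  64.   0. 114.  99.] 0.0 0.0
   -40 0.17 [ 49.  26. -22.  66.   1. 115.  76.] 0.03 9.5
   -40 0.02 [ 25.  38.   9.  64. -10. 114.  83.] 0.0 0.0
   -60 0.17 [ 71.  32. -47.  67.   2. 115.  52.] 0.018 5.7
   -60 0.02 [ 29.  35.  11.  69. -19. 111.  69.] 0.0 0.0
   -80 0.17 [ 64.  29. -31.  65. -12. 115.  41.] 0.0 0.0
   -80 0.02 [ 30.  30.  15.  77. -28. 104.  56.] 0.0 0.0
   -100 0.17 [ 37.  20.  11.  75. -33. 107.  34.] 0.0 0.0
   -100 0.02 [ 30.  24.  18.  87. -35.  95.  43.] 0.0 0.0
   -120 0.17 [ 31.  11.  18.  87. -37.  95.  21.] 0.0 0.0
   -120 0.02 [ 29.  17.  21.  98. -40.  83.  31.] 0.0 0.0
   -140 0.17 [  5.   1.  40. 100. -37.  79.   3.] 0.0 0.0
   -140 0.02 [ 10.   8.  38. 110
[... 663 characters left out ...]
10.  65. -20. 115.  69.] 0.0 0.0
   -80 0.17 [ 84.  40. -64.  67.   1. 115.  30.] 0.003 0.9
   -80 0.02 [ 33.  33.  13.  74. -30. 107.  56.] 0.0 0.0
   -100 0.17 [ 39.  21.  10.  74. -36. 109.  35.] 0.0 0.0
   -100 0.02 [ 33.  26.  17.  85. -37.  97.  45.] 0.0 0.0
   -120 0.17 [ 33.  13.  18.  87. -41.  97.  23.] 0.0 0.0
   -120 0.02 [ 13.  20.  40.  99. -49.  88.  36.] 0.0 0.0
   -140 0.17 [  7.   1.  42. 101. -41.  80.   6.] 0.0 0.0
   -140 0.02 [ 12.   9.  38. 111. -49.  71.  21.] 0.0 0.0
[0.149, -0.001, -0.477, 0.0, 0.0, 0.0] rows 1.0
--
[0.551, -0.003, 0.153, -0.0, -0.09, -0.0] rows 1.9
[0.571, -0.003, -0.006, -0.0, -0.09, -0.0] rows 1.9
--
[0.233, 0.0, 0.869, 0.0, 0.0, 0.0] rows 1.8
--
```

Request:
{"name": "jog_arm", "arguments": {
  "motion": [
    [[0.149, 0, -0.477, 0, 0, 0, 0.5], [0.149, 0, -0.477, 0, 0, 0, 0.5]]
  ]
}}

```text
time_s: 9.55
tool_pos: [0.5662, -0.0392, 0.2316]
tool_rot: [-179.8, -17.0, -169.1]
force: [0.9, -0.4, 0.2]
grip_width: 0.0413
grasp_force: 0.0
```

Request:
{"name": "jog_arm", "arguments": {
  "motion": [
    [[0.551, -0.003, 0.153, 0, -0.09, 0, 0.5], [0.551, -0.003, 0.153, 0, -0.09, 0, 0.5]]
  ]
}}

```text
time_s: 9.75
tool_pos: [0.5076, -0.0502, 0.2232]
tool_rot: [-179.7, -2.3, -168.9]
force: [-0.4, -0.7, 2.7]
grip_width: 0.0432
grasp_force: 0.0
```

Request:
{"name": "jog_arm", "arguments": {
  "motion": [
    [[0.571, -0.003, 0.15, 0, -0.09, 0, 0.5], [0.571, -0.003, 0.15, 0, -0.09, 0, 0.5], [0.571, -0.003, 0.15, 0, -0.09, 0, 0.5], [0.571, -0.003, 0.15, 0, -0.09, 0, 0.5]]
  ]
}}

```text
time_s: 10.15
tool_pos: [0.4495, -0.0614, 0.2134]
tool_rot: [-179.9, 14.2, -169.0]
force: [-0.4, 0.8, 0.8]
grip_width: 0.0436
grasp_force: 0.0
```

```bash
python3 - <<'E'
from h import *
h=np.array([np.cos(PSI),np.sin(PSI),0]);th=np.radians(165); z=h*np.sin(th)+up*np.cos(th); T=tool(-h,z); P=C0+RC@[-.08,0,0]+.005*z
print(env.get_obs()['qpos'].round(1),cur()[0]-P); plan((P,T))
a,d,w=cam("wrist"); np.savez('w6.npz',p=a,d=d,w=w); L=(w[d>0]-C0)@RC
m=(abs(L[:,1])<.012)&(L[:,2]>.004)&(L[:,2]<.03)&(L[:,0]>-.13)&(L[:,0]<-.003)
H=L[m]
if len(H): print(len(H),np.percentile(H[:,1],[2,98]),np.median(H[:,2]),np.percentile(H[:,0],[.5,99.5]))
E
```

```text
[-13.1 -16.9  17.6 121.9   1.6  60.5 104.8] [-0.00349839 -0.00013234  0.07201709]
[0.143, -0.004, 0.707, -0.001, -0.005, -0.0] rows 1.4
--
1675 [-0.00813549  0.00878521] 0.009120125780588335 [-0.10043473 -0.00371318]
```

Request:
{"name": "jog_arm", "arguments": {
  "motion": [
    [[0.072, -0.002, 0.35, 0, -0.003, 0, 0.5], [0.143, -0.004, 0.707, 0, -0.005, 0, 0.5], [0.143, -0.004, 0.707, 0, -0.005, 0, 0.5], [0.143, -0.004, 0.707, 0, -0.005, 0, 0.5]]
  ],
  "grip_force": 55
}}

```text
time_s: 10.6
tool_pos: [0.457, -0.0612, 0.1452]
tool_rot: [-179.8, 15.3, -168.9]
force: [0.7, 0.1, 1.4]
grip_width: 0.0433
grasp_force: 0.0
```

Request:
{"name": "jog_arm", "arguments": {
  "motion": [
    [[0, 0, 0, 0, 0, 0, 1], [0, 0, 0, 0, 0, 0, 1], [0, 0, 0, 0, 0, 0, 1], [0, 0, 0, 0, 0, 0, 1], [0, 0, 0, 0, 0, 0, 1]]
  ]
}}

```text
time_s: 11.1
tool_pos: [0.4564, -0.0611, 0.1449]
tool_rot: [-179.8, 15.3, -168.9]
force: [-0.7, 0.5, 2.9]
grip_width: 0.0178
grasp_force: 54.9
```

```bash
python3 - <<'E'
from h import *
o=env.get_obs(); p,Q=cur(); print(o['qpos'].round(1),o['grip_width'],o['grasp_force'],o['force'])
tb=Q.T@(C0-p); A=RC.T@Q   # brush at cradle origin
print("tcp in brush",RC.T@(p-C0)); np.savez('g2.npz',A=A,tb=tb)
# lift along slope normal 35mm + forward, then up; then yaw with brush pitch kept
n=RC[:,2]
t1=p+n*.04; 
h2=np.radians(-120)
Ry=R.from_euler('z',h2-PSI).as_matrix()
Q2=Ry@Q; o2=np.array([.50,-.16,.27]); 
plan((t1,Q),(o2-Q2@tb,Q2))
E
```

```text
[-13.6 -13.   19.4 127.5   0.   50.1 107. ] 0.01775244167349582 54.946221230202354 [-0.6558189   0.45051976  2.90295942]
tcp in brush [-0.07543876 -0.00056817  0.00166296]
[-0.308, -0.001, -0.255, 0.0, 0.0, 0.0] rows 0.8
--
[-0.376, -0.298, -0.606, 0.096, 0.001, 0.351] rows 7.6
[-0.522, 0.06, -0.567, 0.096, 0.001, 0.351] rows 7.6
--
```

```bash
python3 - <<'E'
from h import *
g=np.load('g2.npz');tb=g['tb'];p,Q=cur();n=RC[:,2]
plan((p+n*.04,Q),(p+n*.04+np.array([.04,-.02,.12]),Q))
E
```

```text
[-0.308, -0.001, -0.255, 0.0, 0.0, 0.0] rows 0.8
--
[-0.33, -0.138, -0.531, 0.0, 0.0, 0.0] rows 1.3
[-0.33, -0.138, -0.531, 0.0, 0.0, 0.0] rows 1.3
--
```

Request:
{"name": "jog_arm", "arguments": {
  "motion": [
    [[-0.1, 0, -0.085, 0, 0, 0, 1], [-0.2, 0, -0.17, 0, 0, 0, 1], [-0.308, 0, -0.255, 0, 0, 0, 1], [-0.308, 0, -0.255, 0, 0, 0, 1]]
  ]
}}

```text
time_s: 11.5
tool_pos: [0.4811, -0.0564, 0.1795]
tool_rot: [-179.8, 15.5, -168.9]
force: [-0.3, -0.7, -1.1]
grip_width: 0.0175
grasp_force: 54.9
```

Request:
{"name": "jog_arm", "arguments": {
  "motion": [
    [[-0.33, -0.138, -0.531, 0, 0, 0, 1], [-0.33, -0.138, -0.531, 0, 0, 0, 1]]
  ]
}}

```text
time_s: 11.7
tool_pos: [0.5012, -0.0674, 0.2405]
tool_rot: [-179.7, 15.6, -168.9]
force: [1.4, -0.0, -0.7]
grip_width: 0.0174
grasp_force: 54.9
```

Request:
{"name": "jog_arm", "arguments": {
  "motion": [
    [[-0.33, -0.138, -0.531, 0, 0, 0, 1], [-0.33, -0.138, -0.531, 0, 0, 0, 1], [-0.33, -0.138, -0.531, 0, 0, 0, 1]]
  ]
}}

```text
time_s: 12.0
tool_pos: [0.5207, -0.0773, 0.2997]
tool_rot: [-179.7, 15.5, -168.9]
force: [-0.1, -0.9, -1.9]
grip_width: 0.0177
grasp_force: 54.9
```

```bash
python3 - <<'E'
from h import *
g=np.load('g2.npz');tb=g['tb'];A=g['A'];p,Q=cur()
o=env.get_obs();print(o['qpos'].round(1),p,p+Q@tb,o['grip_width'])
Ry=R.from_euler('z',np.radians(-120)-PSI).as_matrix(); Q2=Ry@RC@A
plan((np.array([.52,-.15,.30])-Q2@tb,Q2))
a,d,w=cam("wrist"); RBn=Q@A.T; L=(w[d>0]-(p+Q@tb))@RBn
m=(abs(L[:,1])<.02)&(abs(L[:,2]-.007)<.012)&(L[:,0]<-.0)&(L[:,0]>-.06); H=L[m]
print(len(H),np.percentile(H[:,1],[2,98]),np.median(H[:,2]),np.polyfit(H[:,0],H[:,2],1),np.polyfit(H[:,0],H[:,1],1)) if len(H) else 0
E
```

```text
[-13.9 -10.4  20.1 107.4  -0.9  67.5 107.6] [ 0.52071605 -0.077285    0.29967302] [ 0.580493   -0.06513344  0.25525285] 0.01773195841234066
[-0.36, -0.251, -0.365, 0.194, 0.003, 0.702] rows 15.3
--
165 [-0.00820658  0.0078859 ] 0.009108953515206778 [-0.00400412  0.00901965] [ 8.90050475e-03 -6.74457360e-05]
```

```bash
sed -i 's#/170))#/42))#' h.py; python3 - <<'E'
from h import *
g=np.load('g2.npz');tb=g['tb'];A=g['A'];p,Q=cur()
Ry=R.from_euler('z',np.radians(-120)-PSI).as_matrix(); Q2=Ry@RC@A
plan((np.array([.52,-.15,.30])-Q2@tb,Q2))
E
```

```text
[-0.095, -0.065, -0.097, 0.048, 0.001, 0.176] rows 3.8
[-0.118, -0.019, -0.09, 0.048, 0.001, 0.176] rows 3.8
[-0.114, 0.033, -0.092, 0.048, 0.001, 0.176] rows 3.8
[-0.084, 0.074, -0.1, 0.048, 0.001, 0.176] rows 3.8
--
```

Request:
{"name": "jog_arm", "arguments": {
  "motion": [
    [[-0.095, -0.065, -0.097, 0.048, 0.001, 0.176, 1], [-0.095, -0.065, -0.097, 0.048, 0.001, 0.176, 1], [-0.095, -0.065, -0.097, 0.048, 0.001, 0.176, 1], [-0.095, -0.065, -0.097, 0.048, 0.001, 0.176, 1]]
  ]
}}

```text
time_s: 12.45
tool_pos: [0.525, -0.081, 0.3063]
tool_rot: [-179.8, 15.0, 158.0]
force: [0.4, -0.5, -2.1]
grip_width: 0.0176
grasp_force: 54.9
```

Request:
{"name": "jog_arm", "arguments": {
  "motion": [
    [[-0.118, -0.019, -0.09, 0.048, 0.001, 0.176, 1], [-0.118, -0.019, -0.09, 0.048, 0.001, 0.176, 1], [-0.118, -0.019, -0.09, 0.048, 0.001, 0.176, 1], [-0.118, -0.019, -0.09, 0.048, 0.001, 0.176, 1]]
  ]
}}

```text
time_s: 12.85
tool_pos: [0.5329, -0.086, 0.3181]
tool_rot: [-179.6, 15.0, 125.2]
force: [-0.5, 1.7, -1.5]
grip_width: 0.0176
grasp_force: 54.9
```

Request:
{"name": "jog_arm", "arguments": {
  "motion": [
    [[-0.114, 0.033, -0.092, 0.048, 0.001, 0.176, 1], [-0.114, 0.033, -0.092, 0.048, 0.001, 0.176, 1], [-0.114, 0.033, -0.092, 0.048, 0.001, 0.176, 1], [-0.114, 0.033, -0.092, 0.048, 0.001, 0.176, 1]]
  ]
}}

```text
time_s: 13.25
tool_pos: [0.5409, -0.0911, 0.3299]
tool_rot: [-179.4, 15.1, 92.4]
force: [-0.6, 0.5, -1.8]
grip_width: 0.0178
grasp_force: 54.9
```

Request:
{"name": "jog_arm", "arguments": {
  "motion": [
    [[-0.084, 0.074, -0.1, 0.048, 0.001, 0.176, 1], [-0.084, 0.074, -0.1, 0.048, 0.001, 0.176, 1], [-0.084, 0.074, -0.1, 0.048, 0.001, 0.176, 1], [-0.084, 0.074, -0.1, 0.048, 0.001, 0.176, 1], [-0.084, 0.074, -0.1, 0.048, 0.001, 0.176, 1]]
  ]
}}

```text
time_s: 13.75
tool_pos: [0.5492, -0.0972, 0.3416]
tool_rot: [-179.4, 15.3, 59.8]
force: [0.1, 0.6, -1.1]
grip_width: 0.0173
grasp_force: 54.9
```

```bash
python3 - <<'E'
from h import *
from fit import fitrim
g=np.load('g2.npz');tb=g['tb'];A=g['A'];p,Q=cur()
o=env.get_obs();print(o['qpos'].round(1),p,p+Q@tb,o['grip_width'])
hv=np.array([np.cos(np.radians(-120)),np.sin(np.radians(-120)),0]); RV=np.stack([-up,np.cross(hv,-up),hv],1); Q3=RV@A
V=np.array([.503,-.2712,0])
# brush upright, tip at z=.165
plan((V+up*(.165+.115)-Q3@tb,Q3))
for n in("wrist","top","scene"):
    a,d,w=cam(n); np.savez(n[0]+'7.npz',p=a,d=d,w=w); W=w[d>0]
    print(n,fitrim(W))
E
```

```text
[-10.2  10.6  11.1  82.5  11.   95.1 -29.2] [ 0.54918237 -0.09719999  0.34157072] [ 0.51868264 -0.14975932  0.29683396] 0.017331191442839653
[-0.864, 0.237, 0.161, -0.001, 0.153, -0.002] rows 3.2
[-0.842, 0.233, -0.255, -0.001, 0.153, -0.002] rows 3.2
--
wrist (array([ 0.50334309, -0.27121006]), 79)
top (array([ 0.50265502, -0.27086433]), 75)
scene (array([ 0.50474644, -0.2719006 ]), 138)
```

Request:
{"name": "jog_arm", "arguments": {
  "motion": [
    [[-0.864, 0.237, 0.161, -0.001, 0.153, -0.002, 1], [-0.864, 0.237, 0.161, -0.001, 0.153, -0.002, 1], [-0.864, 0.237, 0.161, -0.001, 0.153, -0.002, 1], [-0.864, 0.237, 0.161, -0.001, 0.153, -0.002, 1]]
  ]
}}

```text
time_s: 14.3
tool_pos: [0.5224, -0.1913, 0.3519]
tool_rot: [-179.9, -12.6, 59.4]
force: [-0.2, 0.8, -0.9]
grip_width: 0.0177
grasp_force: 54.9
```

Request:
{"name": "jog_arm", "arguments": {
  "motion": [
    [[-0.842, 0.233, -0.255, -0.001, 0.153, -0.002, 1], [-0.842, 0.233, -0.255, -0.001, 0.153, -0.002, 1], [-0.842, 0.233, -0.255, -0.001, 0.153, -0.002, 1], [-0.842, 0.233, -0.255, -0.001, 0.153, -0.002, 1], [-0.842, 0.233, -0.255, -0.001, 0.153, -0.002, 1]]
  ]
}}

```text
time_s: 14.8
tool_pos: [0.5014, -0.2725, 0.3561]
tool_rot: [-179.9, -39.9, 60.2]
force: [-0.1, 0.6, -0.9]
grip_width: 0.0175
grasp_force: 54.9
```

```bash
python3 - <<'E'
from h import *
from fit import fitrim
g=np.load('g2.npz');tb=g['tb'];A=g['A'];p,Q=cur()
o=env.get_obs();RB=Q@A.T;print(o['qpos'].round(1),"origin",p+Q@tb,"tip",p+Q@tb+RB[:,0]*.115,"axis",RB[:,0],o['grip_width'],o['force'])
for n in("wrist","top","scene"):
    a,d,w=cam(n); np.savez(n[0]+'8.npz',p=a,d=d,w=w); W=w[d>0]; L=(W-(p+Q@tb))@RB
    m=(np.hypot(L[:,1],L[:,2])<.03)&(L[:,0]>.06)&(L[:,0]<.098)
    H=L[m]
    if m.sum()>20:
        from scipy.optimize import least_squares
        f=least_squares(lambda t:np.hypot(H[:,1]-t[0]-t[2]*(H[:,0]-.08),H[:,2]-t[1]-t[3]*(H[:,0]-.08))-.0205,[0,0,0,0],loss='soft_l1',f_scale=.002)
        print(n,m.sum(),"head centre in brush yz + slopes",f.x.round(4),"world off",(RB[:,1]*f.x[0]+RB[:,2]*f.x[1]).round(4))
    m=(np.hypot(L[:,1],L[:,2])<.015)&(L[:,0]>.095)&(L[:,0]<.125)
    if m.sum()>5: print(n,"tip x max",m.sum(),np.percentile(L[m][:,0],[50,97]))
    print(n,fitrim(W))
    if n=="scene": cv2.imwrite('pics/s8.png',cv2.resize(a[80:280,120:380,::-1],None,fx=2,fy=2))
E
```

```text
[ 23.8  13.4  28.9  87.  -42.9  97.8  23.6] origin [ 0.5029598  -0.27110075  0.28070227] tip [ 0.50328489 -0.27073548  0.16570331] axis [ 0.00282686  0.00317623 -0.99999096] 0.017508520154785975 [-0.08848796  0.62306383 -0.92744153]
wrist 42 head centre in brush yz + slopes [-0.0009  0.0014  0.003   0.0046] world off [-0.0015 -0.0008 -0.    ]
wrist (array([ 0.50316074, -0.26870637]), 25)
top 74 head centre in brush yz + slopes [ 0.0007 -0.0024 -0.0152 -0.0203] world off [0.0018 0.0018 0.    ]
top (array([ 0.50297127, -0.27148062]), 77)
scene 181 head centre in brush yz + slopes [ 0.0021 -0.003  -0.0118  0.006 ] world off [0.0033 0.0015 0.    ]
scene tip x max 6 [0.1088967  0.11097781]
scene (array([ 0.50481727, -0.2716201 ]), 137)
```

View pics/s8.png

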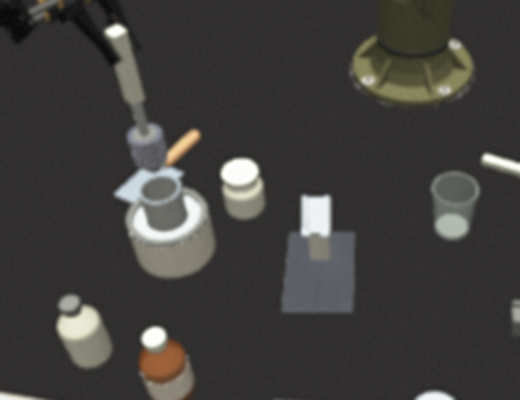

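The brush hangs upright over the vessel mouth, head at (148, 145) and mouth at (160, 190) in the crop. I'll check whether the first top depth image reveals the floor.

```bash
python3 - <<'E'
from h import *
for n in("top0","t3","t4","t5","scene0","s7","w7"):
    try: f=np.load(n+'.npz')
    except Exception: continue
    W=f['w'][f['d']>0]; r=np.hypot(W[:,0]-.503,W[:,1]+.2712); m=(r<.0235)&(W[:,2]<.12)
    print(n,m.sum(),np.sort(W[m][:,2])[:40:2].round(3))
E
python3 - <<'E'
import sys; sys.path.insert(0,'.')
from h import *
g=np.load('g2.npz');tb=g['tb'];A=g['A'];p,Q=cur()
hv=np.array([np.cos(np.radians(-120)),np.sin(np.radians(-120)),0]); RV=np.stack([-up,np.cross(hv,-up),hv],1); Q3=RV@A
V=np.array([.503,-.2712,0]); P=lambda z:V+up*(z+.115)-Q3@tb
plan((P(.10),Q3),(P(.055),Q3)); print((Q3.T@-up/100*1).round(5))
f=[]
for i in range(4): env.read_camera("top"); f.append(env.get_obs()['force'])
print(np.mean(f,0),np.std(f,0))
E
```

```text
top0 45 [0.004 0.008 0.008 0.009 0.01  0.01  0.01  0.011 0.012 0.012 0.012 0.012
 0.012 0.013 0.013 0.013 0.014 0.014 0.014 0.015]
t3 46 [0.007 0.008 0.009 0.009 0.01  0.011 0.011 0.012 0.012 0.012 0.012 0.013
 0.013 0.013 0.013 0.014 0.014 0.014 0.014 0.015]
t4 42 [0.007 0.008 0.009 0.01  0.01  0.01  0.01  0.011 0.011 0.011 0.012 0.012
 0.013 0.013 0.013 0.013 0.013 0.014 0.014 0.015]
t5 47 [0.005 0.006 0.007 0.008 0.009 0.01  0.01  0.01  0.011 0.012 0.012 0.012
 0.012 0.012 0.013 0.013 0.013 0.014 0.014 0.015]
scene0 20 [0.095 0.102 0.102 0.106 0.111 0.114 0.115 0.115 0.118 0.12 ]
s7 12 [0.087 0.092 0.096 0.102 0.107 0.115]
w7 0 []
[-0.464, -0.006, 0.501, -0.001, -0.001, 0.003] rows 1.4
--
[-0.287, 0.001, 0.346, 0.0, 0.0, 0.0] rows 0.9
--
[-6.38e-03  2.00e-05  7.70e-03]
[ 0.25665576  0.22201446 -1.11191018] [0.26407478 0.21129389 0.3533952 ]
```

The top depth suggests the floor is at z ≈ 0.012. I'll go down in stages while watching the force.

Request:
{"name": "jog_arm", "arguments": {
  "motion": [
    [[-0.22, -0.003, 0.25, 0, 0, 0.003, 1], [-0.464, -0.006, 0.501, 0, -0.001, 0.003, 1], [-0.464, -0.006, 0.501, 0, -0.001, 0.003, 1]]
  ]
}}

```text
time_s: 15.45
tool_pos: [0.4988, -0.2731, 0.2852]
tool_rot: [-179.1, -39.7, 59.3]
force: [-0.6, 1.2, -2.3]
grip_width: 0.0171
grasp_force: 54.9
```

Request:
{"name": "jog_arm", "arguments": {
  "motion": [
    [[-0.1, 0, 0.12, 0, 0, 0, 1], [-0.2, 0, 0.24, 0, 0, 0, 1], [-0.287, 0.001, 0.346, 0, 0, 0, 1], [-0.287, 0.001, 0.346, 0, 0, 0, 1]]
  ]
}}

```text
time_s: 15.85
tool_pos: [0.4995, -0.2742, 0.2424]
tool_rot: [-179.4, -39.8, 59.5]
force: [-0.1, -0.0, -1.9]
grip_width: 0.0178
grasp_force: 54.9
```

```bash
cat > st.py <<'E'
from h import *
import sys
g=np.load('g2.npz');tb=g['tb'];A=g['A']
f=[];P=[]
for i in range(3): env.read_camera("top"); o=env.get_obs(); f.append(o['force']); P.append(o['tool_pos'])
p,Q=cur(); p=np.mean(P,0); RB=Q@A.T
print("t",o['time_s'],"tip",(p+Q@tb+RB[:,0]*.115).round(4),"axis",RB[:,0].round(4),"F",np.mean(f,0).round(2),o['grip_width'])
hv=np.array([np.cos(np.radians(-120)),np.sin(np.radians(-120)),0]); RV=np.stack([-up,np.cross(hv,-up),hv],1); Q3=RV@A
V=np.array([.503,-.2712,0])
for z in sys.argv[1:]: plan((V+up*(float(z)+.115)-Q3@tb,Q3),start=(p,Q))
E
python3 st.py .03
```

```text
t 16.0 tip [ 0.5014 -0.2731  0.054 ] axis [-4.0e-04  2.8e-03 -1.0e+00] F [ 0.2   0.11 -1.41] 0.017913120824235157
[-0.131, 0.002, 0.203, 0.0, -0.001, -0.001] rows 0.5
--
```

Request:
{"name": "jog_arm", "arguments": {
  "motion": [
    [[-0.065, 0.001, 0.1, 0, 0, 0, 1], [-0.131, 0.002, 0.203, 0, -0.001, -0.001, 1], [-0.131, 0.002, 0.203, 0, -0.001, -0.001, 1], [-0.131, 0.002, 0.203, 0, -0.001, -0.001, 1]]
  ]
}}

```text
time_s: 16.4
tool_pos: [0.5015, -0.272, 0.22]
tool_rot: [-179.7, -39.6, 59.8]
force: [0.3, 0.2, -1.2]
grip_width: 0.0178
grasp_force: 54.9
```

```bash
python3 st.py .02 .016
```

```text
t 16.55 tip [ 0.5029 -0.2715  0.0302] axis [-5.0e-04 -1.1e-03 -1.0e+00] F [-0.25  0.12 -0.84] 0.017687960688681965
[-0.065, -0.001, 0.079, 0.0, 0.0, -0.0] rows 0.2
--
[-0.09, -0.001, 0.11, 0.0, 0.0, -0.0] rows 0.3
--
```

Request:
{"name": "jog_arm", "arguments": {
  "motion": [
    [[-0.03, 0, 0.04, 0, 0, 0, 1], [-0.065, 0, 0.079, 0, 0, 0, 1], [-0.09, 0, 0.11, 0, 0, 0, 1], [-0.09, 0, 0.11, 0, 0, 0, 1]]
  ]
}}

```text
time_s: 16.95
tool_pos: [0.5013, -0.272, 0.2054]
tool_rot: [-179.7, -39.6, 59.8]
force: [0.3, 0.8, -2.0]
grip_width: 0.0177
grasp_force: 54.9
```

```bash
python3 st.py .012
```

```text
t 17.1 tip [ 0.5027 -0.2712  0.0156] axis [-1.e-03 -6.e-04 -1.e+00] F [-0.52  0.45 -1.28] 0.017328924579367508
[-0.024, 0.002, 0.028, 0.0, 0.0, -0.001] rows 0.1
--
```

Request:
{"name": "jog_arm", "arguments": {
  "motion": [
    [[-0.012, 0, 0.015, 0, 0, 0, 1], [-0.024, 0, 0.028, 0, 0, 0, 1], [-0.024, 0, 0.028, 0, 0, 0, 1]]
  ]
}}

```text
time_s: 17.4
tool_pos: [0.5018, -0.2724, 0.2028]
tool_rot: [-179.8, -39.6, 59.9]
force: [0.3, -0.3, 1.1]
grip_width: 0.0176
grasp_force: 54.9
```

```bash
python3 st.py .009
```

```text
t 17.55 tip [ 0.503  -0.2714  0.0125] axis [-4.e-04 -8.e-04 -1.e+00] F [ 0.11 -0.16  0.05] 0.01764535264084761
[-0.022, -0.001, 0.027, 0.0, 0.0, -0.0] rows 0.1
--
```

Contact is at tip z ≈ 0.0125. I'll press about 4.5 mm further.

Request:
{"name": "jog_arm", "arguments": {
  "motion": [
    [[-0.015, 0, 0.018, 0, 0, 0, 1], [-0.03, 0, 0.036, 0, 0, 0, 1], [-0.03, 0, 0.036, 0, 0, 0, 1]]
  ]
}}

```text
time_s: 17.85
tool_pos: [0.5018, -0.2724, 0.1982]
tool_rot: [-179.8, -39.6, 59.9]
force: [0.6, -0.8, 3.6]
grip_width: 0.0175
grasp_force: 54.9
```

```bash
python3 st.py .008 .1
```

```text
t 18.0 tip [ 0.5031 -0.2714  0.0079] axis [-3.e-04 -6.e-04 -1.e+00] F [ 0.01 -0.49  3.43] 0.017804854293434168
[0.001, -0.001, -0.001, 0.0, 0.0, -0.0] rows 0.0
--
[0.587, -0.003, -0.71, 0.0, 0.0, -0.0] rows 1.8
--
```

About 5 mm of press. I'll hold, draw up, and repeat the stroke.

Request:
{"name": "jog_arm", "arguments": {
  "motion": [
    [[0, 0, 0, 0, 0, 0, 1], [0, 0, 0, 0, 0, 0, 1], [0, 0, 0, 0, 0, 0, 1]]
  ]
}}

```text
time_s: 18.3
tool_pos: [0.5017, -0.2724, 0.1981]
tool_rot: [-179.8, -39.6, 59.9]
force: [1.1, -0.7, 3.3]
grip_width: 0.0174
grasp_force: 54.9
```

Request:
{"name": "jog_arm", "arguments": {
  "motion": [
    [[0.2, 0, -0.24, 0, 0, 0, 1], [0.4, -0.001, -0.48, 0, 0, 0, 1], [0.587, -0.003, -0.71, 0, 0, 0, 1], [0.587, -0.003, -0.71, 0, 0, 0, 1], [0.587, -0.003, -0.71, 0, 0, 0, 1]]
  ]
}}

```text
time_s: 18.8
tool_pos: [0.5011, -0.2725, 0.2891]
tool_rot: [-179.8, -39.5, 59.9]
force: [0.0, 0.1, -1.9]
grip_width: 0.0179
grasp_force: 54.9
```

```bash
python3 st.py .02 .008
```

```text
t 18.95 tip [ 0.5014 -0.2706  0.0976] axis [-0.0042  0.001  -1.    ] F [-0.19 -0.46 -1.97] 0.017750562998609953
[-0.494, 0.014, 0.598, -0.001, 0.0, -0.001] rows 1.6
--
[-0.57, 0.015, 0.691, -0.001, 0.0, -0.001] rows 1.8
--
```

Request:
{"name": "jog_arm", "arguments": {
  "motion": [
    [[-0.2, 0.001, 0.24, 0, 0, 0, 1], [-0.4, 0.002, 0.48, 0, 0, 0, 1], [-0.5, 0.003, 0.605, 0, 0, 0, 1], [-0.53, 0.003, 0.64, 0, 0, 0, 1], [-0.56, 0.003, 0.677, 0, 0, 0, 1]]
  ]
}}

```text
time_s: 19.45
tool_pos: [0.5017, -0.2722, 0.2024]
tool_rot: [-179.8, -39.6, 59.9]
force: [-1.7, 1.0, 1.4]
grip_width: 0.0174
grasp_force: 55.0
```

Request:
{"name": "jog_arm", "arguments": {
  "motion": [
    [[-0.027, 0, 0.033, 0, 0, 0, 1], [-0.027, 0, 0.033, 0, 0, 0, 1], [-0.027, 0, 0.033, 0, 0, 0, 1], [-0.027, 0, 0.033, 0, 0, 0, 1]]
  ]
}}

```text
time_s: 19.85
tool_pos: [0.5017, -0.2723, 0.199]
tool_rot: [-179.9, -39.6, 60.0]
force: [-2.3, 1.2, 2.6]
grip_width: 0.0174
grasp_force: 55.0
```

```bash
python3 st.py .008
```

```text
t 20.0 tip [ 0.503  -0.2713  0.0082] axis [-2.e-04 -7.e-04 -1.e+00] F [-1.28  1.04  2.69] 0.017187540690072993
[-0.002, -0.0, 0.001, 0.0, 0.0, -0.0] rows 0.0
--
```

Request:
{"name": "jog_arm", "arguments": {
  "motion": [
    [[-0.006, 0, 0.008, 0, 0, 0, 1], [-0.006, 0, 0.008, 0, 0, 0, 1], [-0.006, 0, 0.008, 0, 0, 0, 1], [-0.006, 0, 0.008, 0, 0, 0, 1]]
  ]
}}

```text
time_s: 20.4
tool_pos: [0.5017, -0.2723, 0.1971]
tool_rot: [-179.8, -39.6, 59.9]
force: [-1.8, 2.0, 3.6]
grip_width: 0.0177
grasp_force: 55.0
```

Request:
{"name": "jog_arm", "arguments": {
  "motion": [
    [[0.2, 0, -0.24, 0, 0, 0, 1], [0.4, -0.001, -0.48, 0, 0, 0, 1], [0.587, -0.003, -0.71, 0, 0, 0, 1], [0.587, -0.003, -0.71, 0, 0, 0, 1], [0.587, -0.003, -0.71, 0, 0, 0, 1]]
  ]
}}

```text
time_s: 20.9
tool_pos: [0.5016, -0.2732, 0.2884]
tool_rot: [-179.9, -39.5, 59.9]
force: [-0.9, 0.2, -2.8]
grip_width: 0.0178
grasp_force: 54.9
```

Request:
{"name": "jog_arm", "arguments": {
  "motion": [
    [[-0.2, 0.001, 0.24, 0, 0, 0, 1], [-0.4, 0.002, 0.48, 0, 0, 0, 1], [-0.5, 0.003, 0.605, 0, 0, 0, 1], [-0.53, 0.003, 0.64, 0, 0, 0, 1], [-0.56, 0.003, 0.677, 0, 0, 0, 1]]
  ]
}}

```text
time_s: 21.4
tool_pos: [0.5014, -0.2721, 0.2011]
tool_rot: [-179.7, -39.6, 59.8]
force: [-1.1, 0.8, 1.9]
grip_width: 0.0176
grasp_force: 55.0
```

Request:
{"name": "jog_arm", "arguments": {
  "motion": [
    [[-0.027, 0, 0.033, 0, 0, 0, 1], [-0.027, 0, 0.033, 0, 0, 0, 1], [-0.027, 0, 0.033, 0, 0, 0, 1], [-0.027, 0, 0.033, 0, 0, 0, 1]]
  ]
}}

```text
time_s: 21.8
tool_pos: [0.5017, -0.2722, 0.1979]
tool_rot: [-179.9, -39.6, 60.0]
force: [-3.0, 2.6, 4.0]
grip_width: 0.018
grasp_force: 55.1
```

```bash
python3 st.py .165
```

```text
t 21.95 tip [ 0.5029 -0.2712  0.0072] axis [-4.e-04 -6.e-04 -1.e+00] F [-2.72  1.28  3.55] 0.017412400861434273
[0.503, -0.001, -0.608, 0.0, 0.0, -0.0] rows 1.6
[0.503, -0.001, -0.608, 0.0, 0.0, -0.0] rows 1.6
--
```

Third press confirmed. I'll hold, draw up with a dwell, then lift out.

Request:
{"name": "jog_arm", "arguments": {
  "motion": [
    [[0, 0, 0, 0, 0, 0, 1], [0, 0, 0, 0, 0, 0, 1]]
  ]
}}

```text
time_s: 22.15
tool_pos: [0.5017, -0.2723, 0.1971]
tool_rot: [-179.8, -39.6, 59.9]
force: [-2.4, 1.8, 4.6]
grip_width: 0.0176
grasp_force: 55.1
```

Request:
{"name": "jog_arm", "arguments": {
  "motion": [
    [[0.2, 0, -0.24, 0, 0, 0, 1], [0.4, -0.001, -0.48, 0, 0, 0, 1], [0.587, -0.003, -0.71, 0, 0, 0, 1], [0.587, -0.003, -0.71, 0, 0, 0, 1], [0.587, -0.003, -0.71, 0, 0, 0, 1]]
  ]
}}

```text
time_s: 22.65
tool_pos: [0.5019, -0.2732, 0.2886]
tool_rot: [-180.0, -39.5, 59.9]
force: [-1.0, 0.1, -2.2]
grip_width: 0.0178
grasp_force: 54.9
```

Request:
{"name": "jog_arm", "arguments": {
  "motion": [
    [[0.2, 0, -0.25, 0, 0, 0, 1], [0.42, 0, -0.51, 0, 0, 0, 1], [0.42, 0, -0.51, 0, 0, 0, 1], [0.42, 0, -0.51, 0, 0, 0, 1]]
  ]
}}

```text
time_s: 23.05
tool_pos: [0.5016, -0.2729, 0.3537]
tool_rot: [-179.8, -39.5, 59.8]
force: [-0.1, 0.8, -1.7]
grip_width: 0.0177
grasp_force: 54.9
```

```bash
python3 st.py; python3 - <<'E'
from h import *
g=np.load('g2.npz');tb=g['tb'];A=g['A'];p,Q=cur(); print(env.get_obs()['qpos'].round(1))
Ry=R.from_euler('z',np.radians(-120)-PSI).as_matrix(); Q2=Ry@RC@A; Q1=RC@A
plan((np.array([.52,-.15,.31])-Q2@tb,Q2),(np.array([.5805,-.0651,.2553])-Q1@tb,Q1))
E
```

```text
t 23.2 tip [ 0.5019 -0.2709  0.1623] axis [-0.004   0.0011 -1.    ] F [ 0.27  0.21 -1.71] 0.01714855998032056
[ 23.5  13.4  29.1  87.2 -42.7  97.5  23.3]
[0.683, -0.227, 0.555, -0.001, -0.153, -0.0] rows 3.2
[0.862, -0.228, 0.177, -0.001, -0.153, -0.0] rows 3.2
--
[0.042, -0.087, 0.13, -0.048, -0.001, -0.176] rows 3.8
[0.087, -0.07, 0.118, -0.048, -0.001, -0.176] rows 3.8
[0.116, -0.03, 0.11, -0.048, -0.001, -0.176] rows 3.8
[0.119, 0.019, 0.109, -0.048, -0.001, -0.176] rows 3.8
--
```

Request:
{"name": "jog_arm", "arguments": {
  "motion": [
    [[0.683, -0.227, 0.555, -0.001, -0.153, 0, 1], [0.683, -0.227, 0.555, -0.001, -0.153, 0, 1], [0.683, -0.227, 0.555, -0.001, -0.153, 0, 1], [0.683, -0.227, 0.555, -0.001, -0.153, 0, 1]]
  ]
}}

```text
time_s: 23.6
tool_pos: [0.5283, -0.1782, 0.3561]
tool_rot: [179.9, -12.0, 60.6]
force: [-0.0, -0.1, -1.2]
grip_width: 0.0174
grasp_force: 54.9
```

Request:
{"name": "jog_arm", "arguments": {
  "motion": [
    [[0.862, -0.228, 0.177, -0.001, -0.153, 0, 1], [0.862, -0.228, 0.177, -0.001, -0.153, 0, 1], [0.862, -0.228, 0.177, -0.001, -0.153, 0, 1], [0.862, -0.228, 0.177, -0.001, -0.153, 0, 1]]
  ]
}}

```text
time_s: 24.0
tool_pos: [0.5516, -0.0903, 0.3533]
tool_rot: [-179.9, 15.7, 60.7]
force: [0.3, 0.1, -2.2]
grip_width: 0.0177
grasp_force: 54.9
```

Request:
{"name": "jog_arm", "arguments": {
  "motion": [
    [[0.042, -0.087, 0.13, -0.048, -0.001, -0.176, 1], [0.042, -0.087, 0.13, -0.048, -0.001, -0.176, 1], [0.042, -0.087, 0.13, -0.048, -0.001, -0.176, 1], [0.042, -0.087, 0.13, -0.048, -0.001, -0.176, 1]]
  ]
}}

```text
time_s: 24.4
tool_pos: [0.5419, -0.0946, 0.3417]
tool_rot: [-179.9, 15.6, 92.9]
force: [0.2, 0.9, -1.6]
grip_width: 0.0175
grasp_force: 54.9
```

Request:
{"name": "jog_arm", "arguments": {
  "motion": [
    [[0.087, -0.07, 0.118, -0.048, -0.001, -0.176, 1], [0.087, -0.07, 0.118, -0.048, -0.001, -0.176, 1], [0.087, -0.07, 0.118, -0.048, -0.001, -0.176, 1], [0.087, -0.07, 0.118, -0.048, -0.001, -0.176, 1]]
  ]
}}

```text
time_s: 24.8
tool_pos: [0.5343, -0.0901, 0.328]
tool_rot: [-179.6, 15.7, 125.8]
force: [0.4, 0.0, -1.5]
grip_width: 0.0176
grasp_force: 54.9
```

Request:
{"name": "jog_arm", "arguments": {
  "motion": [
    [[0.116, -0.03, 0.11, -0.048, -0.001, -0.176, 1], [0.116, -0.03, 0.11, -0.048, -0.001, -0.176, 1], [0.116, -0.03, 0.11, -0.048, -0.001, -0.176, 1], [0.116, -0.03, 0.11, -0.048, -0.001, -0.176, 1]]
  ]
}}

```text
time_s: 25.2
tool_pos: [0.5269, -0.0855, 0.3142]
tool_rot: [-179.4, 15.6, 158.7]
force: [-0.1, 0.0, -1.0]
grip_width: 0.0175
grasp_force: 54.9
```

Request:
{"name": "jog_arm", "arguments": {
  "motion": [
    [[0.119, 0.019, 0.109, -0.048, -0.001, -0.176, 1], [0.119, 0.019, 0.109, -0.048, -0.001, -0.176, 1], [0.119, 0.019, 0.109, -0.048, -0.001, -0.176, 1], [0.119, 0.019, 0.109, -0.048, -0.001, -0.176, 1], [0.119, 0.019, 0.109, -0.048, -0.001, -0.176, 1]]
  ]
}}

```text
time_s: 25.7
tool_pos: [0.52, -0.0817, 0.3007]
tool_rot: [-179.3, 15.4, -168.9]
force: [0.5, -0.7, -1.3]
grip_width: 0.0176
grasp_force: 54.9
```

```bash
cat > ck.py <<'E'
from h import *
import sys
g=np.load('g2.npz');tb=g['tb'];A=g['A'];p,Q=cur(); T=RC@A; o=env.get_obs()
print(o['time_s'],o['qpos'].round(1),"origin in cradle",(RC.T@(p+Q@tb-C0)).round(4),"axis",(RC.T@Q@A.T)[:,0].round(4),o['force'].round(1))
a,d,w=cam("wrist"); RBn=Q@A.T; L=(w[d>0]-(p+Q@tb))@RBn
m=(abs(L[:,1])<.02)&(abs(L[:,2]-.008)<.012)&(L[:,0]<-.0)&(L[:,0]>-.06); H=L[m]
if len(H)>20: print("brush frame:",len(H),np.percentile(H[:,1],[2,98]),np.median(H[:,2]),np.polyfit(H[:,0],H[:,2],1),np.polyfit(H[:,0],H[:,1],1))
l=[[float(v)/1000 for v in s.split(',')] for s in sys.argv[1:]]
plan(*[(C0+RC@np.array(v)-T@tb,T) for v in l])
np.savez('ck.npz',p=a,d=d,w=w)
E
python3 ck.py -- 2>/dev/null; python3 ck.py " -4,0,60" " -4,0,20" " -4,0,1"
```

```text
25.7 [-13.8 -10.4  20.1 107.3  -0.4  67.6 107.6] origin in cradle [-0.0414 -0.0329  0.1613] axis [ 1.     -0.0068  0.0012] [ 0.5 -0.7 -1.3]
brush frame: 166 [-0.00821464  0.00786015] 0.00912848141172345 [-0.00339061  0.00903464] [ 0.00226757 -0.00013571]
25.75 [-13.8 -10.4  20.  107.2  -0.3  67.6 107.4] origin in cradle [-0.0411 -0.032   0.1616] axis [ 1.     -0.0079  0.0012] [ 0.3 -0.7 -1.9]
brush frame: 166 [-0.00819045  0.00785567] 0.009120635288963324 [-0.00238179  0.00905638] [-0.00084022 -0.00017962]
[0.275, 0.159, 0.465, -0.002, 0.0, 0.0] rows 1.1
[0.275, 0.156, 0.465, -0.002, 0.0, 0.0] rows 1.1
--
[0.308, 0.001, 0.255, 0.0, 0.0, 0.0] rows 0.8
--
[0.146, 0.0, 0.121, 0.0, 0.0, 0.0] rows 0.4
--
```

The brush hasn't slipped in the hand. Back over the rest.

Request:
{"name": "jog_arm", "arguments": {
  "motion": [
    [[0.275, 0.159, 0.465, -0.002, 0, 0, 1], [0.275, 0.159, 0.465, -0.002, 0, 0, 1]]
  ]
}}

```text
time_s: 26.0
tool_pos: [0.498, -0.0646, 0.2414]
tool_rot: [-179.8, 14.6, -168.6]
force: [-1.0, 0.2, -2.6]
grip_width: 0.0173
grasp_force: 54.9
```

Request:
{"name": "jog_arm", "arguments": {
  "motion": [
    [[0.275, 0.156, 0.465, -0.002, 0, 0, 1], [0.275, 0.156, 0.465, -0.002, 0, 0, 1], [0.275, 0.156, 0.465, -0.002, 0, 0, 1], [0.275, 0.156, 0.465, -0.002, 0, 0, 1]]
  ]
}}

```text
time_s: 26.4
tool_pos: [0.4906, -0.0546, 0.2007]
tool_rot: [-179.8, 15.8, -168.5]
force: [0.4, -0.3, 0.0]
grip_width: 0.0175
grasp_force: 54.9
```

Request:
{"name": "jog_arm", "arguments": {
  "motion": [
    [[0.15, 0, 0.125, 0, 0, 0, 1], [0.308, 0, 0.255, 0, 0, 0, 1], [0.308, 0, 0.255, 0, 0, 0, 1], [0.308, 0, 0.255, 0, 0, 0, 1]]
  ]
}}

```text
time_s: 26.8
tool_pos: [0.4676, -0.059, 0.1669]
tool_rot: [-179.8, 15.7, -168.5]
force: [-0.0, -0.6, -0.4]
grip_width: 0.0176
grasp_force: 54.9
```

```bash
python3 ck.py " -4,0,1"
```

```text
26.8 [-13.5 -13.1  18.9 124.9  -0.2  52.4 107. ] origin in cradle [-0.0033  0.0003  0.0251] axis [1.     0.0055 0.0065] [-0.  -0.6 -0.4]
brush frame: 166 [-0.00820265  0.00783487] 0.009119167743168994 [-0.00433158  0.00904422] [-0.00453951 -0.00023151]
[0.19, 0.001, 0.144, 0.0, 0.002, 0.002] rows 0.5
--
```

Request:
{"name": "jog_arm", "arguments": {
  "motion": [
    [[0.05, 0, 0.036, 0, 0.002, 0.002, 1], [0.1, 0, 0.072, 0, 0.002, 0.002, 1], [0.12, 0, 0.09, 0, 0.002, 0.002, 1], [0.12, 0, 0.09, 0, 0.002, 0.002, 1], [0.12, 0, 0.09, 0, 0.002, 0.002, 1]]
  ]
}}

```text
time_s: 27.35
tool_pos: [0.4564, -0.0604, 0.1524]
tool_rot: [-180.0, 15.1, -168.9]
force: [0.1, -0.6, -2.0]
grip_width: 0.0175
grasp_force: 54.9
```

```bash
python3 ck.py " -4,0,0.5"
```

```text
27.35 [-1.320e+01 -1.330e+01  1.900e+01  1.267e+02 -1.000e-01  5.140e+01
  1.070e+02] origin in cradle [-0.0042  0.0009  0.0059] axis [ 1.      0.0027 -0.0039] [ 0.1 -0.6 -2. ]
brush frame: 165 [-0.00818953  0.00783225] 0.009112344555695612 [-0.00133945  0.00906906] [1.06437093e-02 2.25873913e-05]
[0.044, -0.007, 0.039, 0.001, -0.001, 0.0] rows 0.1
--
```

Request:
{"name": "jog_arm", "arguments": {
  "motion": [
    [[0.015, -0.007, 0.013, 0, 0, 0, 1], [0.03, -0.007, 0.026, 0, -0.001, 0, 1], [0.044, -0.007, 0.039, 0, -0.001, 0, 1], [0.044, -0.007, 0.039, 0, -0.001, 0, 1]]
  ]
}}

```text
time_s: 27.8
tool_pos: [0.4532, -0.0617, 0.1475]
tool_rot: [-180.0, 15.3, -168.9]
force: [0.6, 0.7, -0.5]
grip_width: 0.0177
grasp_force: 54.9
```

```bash
python3 ck.py " -4,0,0"
```

```text
27.8 [-1.310e+01 -1.350e+01  1.910e+01  1.275e+02 -1.000e-01  5.060e+01
  1.073e+02] origin in cradle [-0.0041  0.0002  0.0002] axis [ 1.0e+00  2.7e-03 -7.0e-04] [ 0.6  0.7 -0.5]
brush frame: 166 [-0.00822269  0.0078415 ] 0.009143017363594078 [-0.00285052  0.00907126] [-0.010553   -0.00031916]
[0.001, -0.0, 0.002, 0.001, -0.0, 0.0] rows 0.0
--
```

Request:
{"name": "jog_arm", "arguments": {
  "motion": [
    [[0, 0, 0, 0, 0, 0, 0.5], [0, 0, 0, 0, 0, 0, 0.5], [0, 0, 0, 0, 0, 0, 0.5], [0, 0, 0, 0, 0, 0, 0.5], [0, 0, 0, 0, 0, 0, 0.5]]
  ]
}}

```text
time_s: 28.35
tool_pos: [0.4534, -0.0617, 0.1476]
tool_rot: [-180.0, 15.3, -168.9]
force: [0.7, -0.3, 0.7]
grip_width: 0.042
grasp_force: 0.0
```

Request:
{"name": "jog_arm", "arguments": {
  "motion": [
    [[-0.1, 0, -0.085, 0, 0, 0, 0.5], [-0.2, 0, -0.17, 0, 0, 0, 0.5], [-0.4, 0, -0.34, 0, 0, 0, 0.5], [-0.6, 0, -0.55, 0, 0, 0, 0.5], [-0.6, 0, -0.7, 0, 0, 0, 0.5]]
  ]
}}

```text
time_s: 28.85
tool_pos: [0.4954, -0.0533, 0.2347]
tool_rot: [-179.9, 15.6, -168.8]
force: [1.0, -0.4, -0.1]
grip_width: 0.0436
grasp_force: 0.0
```

Request:
{"name": "jog_arm", "arguments": {
  "motion": [
    [[-0.2, 0, -0.4, 0, 0, 0, 0.5], [-0.4, 0, -0.6, 0, 0, 0, 0.5], [-0.4, 0, -0.6, 0, 0, 0, 0.5], [-0.4, 0, -0.6, 0, 0, 0, 0.5]]
  ]
}}

```text
time_s: 29.25
tool_pos: [0.5151, -0.0494, 0.3004]
tool_rot: [-179.9, 15.4, -168.8]
force: [-0.7, 0.5, -0.8]
grip_width: 0.0437
grasp_force: 0.0
```

```bash
python3 - <<'E'
from h import *
print(env.get_obs()['qpos'].round(1),env.get_obs()['tool_pos'],env.get_obs()['grip_width'])
for n in("wrist","scene","top"):
    a,d,w=cam(n); L=(w[d>0]-C0)@RC
    m=(abs(L[:,1])<.012)&(L[:,2]>.004)&(L[:,2]<.03)&(L[:,0]>-.13)&(L[:,0]<.003); H=L[m]
    if len(H)>20: print(n,len(H),np.percentile(H[:,1],[2,98]),np.median(H[:,2]),np.percentile(H[:,0],[.5,99.5]),np.polyfit(H[:,0],H[:,2],1),np.polyfit(H[:,0],H[:,1],1))
    if n=="scene": S=a
cv2.imwrite('pics/end.png',cv2.resize(S[100:340,100:480,::-1],None,fx=2,fy=2))
E
```

```text
[-14.4 -11.4  17.2 108.2  -0.3  67.8 104.2] [ 0.51506576 -0.04937728  0.30040776] 0.04374765652681215
wrist 2145 [-0.00897038  0.00824195] 0.009186955318696939 [-0.10003255 -0.00036456] [0.00770722 0.00946663] [ 4.00505660e-03 -9.69267917e-05]
scene 266 [-0.01025912  0.01150207] 0.009716506544868369 [-0.09799249  0.00088457] [-0.00515868  0.00939947] [ 0.02132671 -0.00031193]
top 100 [-0.00836698  0.00842039] 0.008229808780156465 [-0.10086367 -0.04207701] [0.00915778 0.00912126] [-0.06648599 -0.00478969]
```

View pics/end.png

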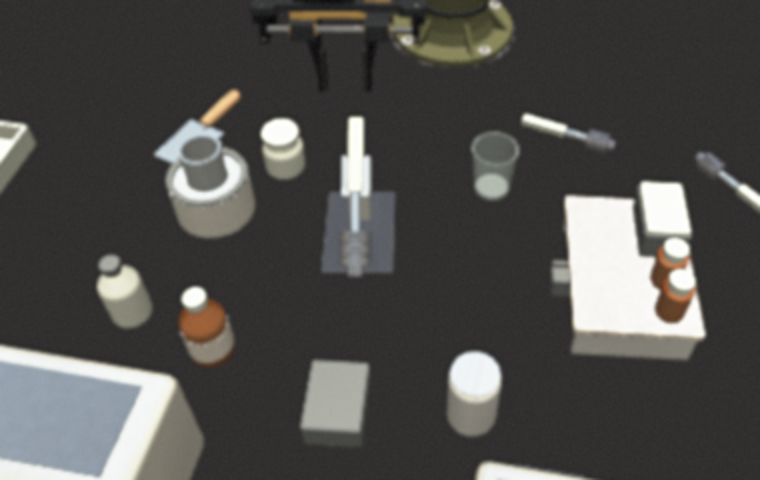

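The brush lies in the channel head-down (handle (355, 150), head (355, 250)), the gripper is clear above it, and nothing else has moved.

```bash
python3 -c "
from cell import env
print(env.sign_off())"
```

```text
the job is handed in; nothing more can be done
None
```

The job is handed in at about 29 s of the allowed 72 s: the brush was drawn out, laid on the rest, scrubbed with three strokes (each pressing the tuft about 5 mm) and laid back head down, and nothing else on the bench looks moved; the sign-off returned no verdict.

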